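# Hang the tube carrier over the drip dish

## Task

Pick up the tube carrier by its black handle and hook it over the rod rail at the end that is open above. Slide it along the rail, under the guard rods, until its hook is right beneath the pointer over the drip dish, then let go so that it hangs there upright and still. Leave the bottle, the jar and the beaker standing where they are.

Things in the scene. Friction and masses are not known exactly. Their poses are not given: they have to be found in the camera images.
- carrier: Loose tube carrier of bare aluminium, 0.28 kg, standing upright on the bench. Origin: underside, below the hook. x points away from the black handle (away from the robot, yaw within 0.4 rad), y along the row of tubes, z up. Base x -29 to +37, y +-46 mm; four stoppered tubes, tops at z = 90. A leg (x -17 to -12, 14 mm wide along y) rises to the hook at z = 162.
- carrier_grip (a point): Place to grip: x = -41.4, z = 144.1 mm in the carrier's frame, on the axis of the handle, a black plastic bar 60 mm long, 24 mm wide (along y; grip across this), 18 mm thick. It starts at the leg (x = -17, z = 115) and slopes up, away from the hook, at 40 degrees from vertical to x = -56, z = 161. Axes as the carrier's.
- carrier_hook (a point): Where the rail's axis lies in the hook when the carrier hangs: x = 0, z = 150 mm in its frame. Square hook open downwards, 14 mm wide along y: gap 24 mm along x, ceiling 7 mm above this point, metal's top 12 mm above. Far lip (x 12 to 17) ends 20 mm below this point.
- carrier_lip (a point): Lower end of the hook's lip: x = 14.5, z = 130 mm in the carrier's frame. To pass over the rail, the carrier must be more than 27 mm above its hung height, but less than 50 mm, or the tubes meet the rail from below.
- scaffold: Fixed steel rod scaffold. Origin on the bench below the middle of the rail; x away from the robot, across the rail; y along the rail, to the robot's left (yaw within 0.12 rad); z up. Rail: level bar 14 mm in diameter, axis at z = 210 mm, y = -285 to 285, on an upright at each end (y = +-280), 235 mm high with a 30 mm cube clamp at the rail.
- rail_open (a point): Point on the rail's axis in the middle of its open stretch (y = 130 mm in the scaffold's frame). From y = 35 to 260 mm nothing is above the rail: hook on here.
- guard_end (a point): Left end of the lowest guard rod (y = 25, z = 250 mm in the scaffold's frame). Three 10 mm rods run from here to y = -265, axes at (x, z) = (-4, 250), (-28, 310), (-52, 370), so the guard overhangs the robot's side: no hooking on below it, and the gripper must come tilted, its body towards the robot. Held by rods at y = 15 and -255 that go back to x = 85, then down.
- mark (a point): Point on the rail's axis right beneath the pointer, where carrier_hook must come; axes as the scaffold's. 60 to 170 mm right of the rail's middle. The pointer is a grey cone under a 22 mm grey block on the lowest guard rod, tip 23 mm above this point. A fixed round glass drip dish, 128 mm wide, 28 mm high, stands on the bench below.
- bottle: White plastic bottle with brown cap, loose, 62 mm in diameter, 125 mm high; origin under its middle. Leave alone.
- jar: Amber glass jar, loose, 68 mm in diameter, 85 mm high; origin under its middle. Leave alone.
- beaker: Clear glass beaker, loose, 80 mm in diameter, 100 mm high; origin under its middle. Leave alone.
Not all that is in view belongs to the job. Of the things like the carrier, leave any that is blue or yellow; of the rest the larger one is meant.

How it is judged:
By the outcome, as a careful person would: the job done as asked, in the order asked, and still so for the second after the job is handed in, with the robot touching nothing.
It also fails if it takes over 45 s, if anything falls off the work surface, if the arm or the gripper's body presses on something with over 40 N, if the wrist force passes 120 N, or if a joint passes its speed limit or range.

## Robot

A 6-joint arm with a two-finger parallel gripper is mounted at the origin on the work surface. World frame = base frame: x ahead of the robot, y to its left, z up, the work surface at z = 0. Lengths are in mm, angles in rad, forces in N, time in s.
With the tool pointing down it reaches from about 275 to 1000 mm from the base axis. Payload 8.4 kg.
Tool frame: the origin (TCP) lies midway between the tips of the shut fingers; the grasp point (between the pads) lies 19 mm behind it; z points along the fingers, y is the direction in which the jaws open and shut (so a half turn about z gives the same grasp; the last joint's range is limited). The gripper opens to 85 mm and grips with 20 to 120 N. Pads are 22 mm wide; open, the fingers measure 114 mm over their backs; the gripper's body (76 mm by 85 mm) begins 54 mm behind the grasp point. The pads swing forward as they close: fully open they stand 13 mm farther back than shut.
Start: joints at [1.233, 0.353, 1.633, -0, 1.155, -0.002], TCP at [205.951, 590.095, 231.281] pointing down, gripper open.
Joint ranges: [-2.63, 2.63], [-0.92, 2.1], [0.06, 2.66], [-1.3, 4.44], [0, 2.69], [-3.02, 3.02]. Speed limits (rad/s): [2.22, 2.22, 2.79, 3.14, 3.14, 3.14].

## Interface

Orientations are given as [roll, pitch, yaw] about the fixed x, y, z axes, in that order (R = Rz(yaw) Ry(pitch) Rx(roll)).
In Python, from rig import r gives the robot as it stands. The module is installed in compiled form; this text tells all that it offers.
- The arm moves only by the tool drive_tool, never from a script. Its argument "moves" is a list of rows, each a list of 3 entries, a list of its own where there are three numbers: the closure, from 0 (fully open) to 1 (shut), then the shift along the tool's x, y, z in cm, then the turn about the tool's z in degrees. In form: [[claw, [dx, dy, dz], roll], ...]. A call has 1 to 12 rows; each row is the pose to reach, as a shift and turn from the pose measured when the call began, along the tool's axes at that moment; what a row does not reach only later rows make up. A row lasts 1/8 s, in which the tool goes at most 62.5 mm and 10.7 degrees, less where a joint would pass 70% of its speed; a pose out of reach is approached as far as the arm can. A call with a gripper value outside its range is refused whole. The fingers move at their own pace and stop on an object; "grip_force" is the grip in N (left out, the last holds). Time passes only in rows, so rows that repeat a pose let the fingers close. It gives the time, the measured TCP pose, the force and the opening at its end, in the units of the state.
- r.sense(): the state, without advancing time (a new reading comes with each control period).
- r.grab_frame(name): name is "side" or "top" or "wrist"; returns a dict with "color" (400x640x3 uint8, red, green, blue), "fx", "fy", "cx", "cy" (pixels), "D" ([k1, k2, p1, p2, k3] as OpenCV has them; the pictures are not rectified), "pose" (4x4, takes a point from camera to world coordinates); the wrist camera has in their place "hand_eye" (4x4, takes a point from camera to tool coordinates, whose origin is the TCP and whose axes are the flange's). Camera axes: x right, y up, looking along -z (the intrinsics and any distortion apply to the point x, -y, -z); pixel columns grow to the right and rows downward; lengths in mm; the calibration is good to about 2 mm. A picture is of the moment at which its call begins: read the wrist's pose just before it. There is no depth.
- r.sign_off(): hands the job in, once; it reports no verdict.
Trained networks look in the newest picture that a camera, given by its name, has taken for a name from the list of things; names that differ only in an ending like _2 or _b are one class to them, and where a whole thing is asked for, a point or a joint stands for the part that bears it (a point fixed in the world has none). Each returns a list of dicts, best first, with "score" (0 to 1); they miss things now and then, are a little off and sometimes report something else, mostly with a low value. They report only what shows in the picture. A call takes as long as a camera call. They do not tell look-alikes from the thing itself.
- r.outline_of(thing, camera): "mask" (400x640 bool, what is visible of it) and "at" ([column, row] in pixels, amid what is visible of it).
- r.spot_point(thing, camera): "at" ([column, row] in pixels: a listed point, or the origin of a listed thing).
The state is a dict: "clock": time; "qpos": joint angles; "qvel": joint speeds; "joint_efforts": joint torques, N m; "eef_pos": TCP position; "tcp_rot": TCP orientation; "contact_force": force on the tool from outside, world axes, zero at the start; "wrist_torque": the same for the moment, N m; "opening": opening from 0.0 (shut) to 1.0 (fully open).
Only numpy, scipy, OpenCV 4.12 (cv2) and the standard library are available. Lean on these libraries where they do the work, as an engineer would, in place of code of your own. Each camera call takes 0.05 s, during which the arm holds its last target.

## Working session

There is one attempt and no reset: what is moved stays moved. The work goes in short steps, Python scripts to look and compute and a tool call to move; the robot and the scene stay as the last step left them, time stands still between calls to the robot, and variables do not carry over. Pictures are saved under pics/ and viewed, and the job is handed in when it is done.

Besides the shell and the picture viewer there is one more tool, called after "Request:" by a JSON object that holds its "name" and its "arguments", one argument or row to a line. drive_tool: Moves the arm, as the interface text tells. Its arguments: {"type":"object","properties":{"moves":{"type":"array"},"grip_force":{"type":"number"}},"required":["moves"]}

```bash
mkdir -p pics; ls
python3 - <<'E'
from rig import r
import cv2,numpy as np
s=r.sense();print(s)
for n in ["side","top","wrist"]:
    f=r.grab_frame(n);cv2.imwrite(f"pics/{n}0.png",f["color"][:,:,::-1])
    print(n,{k:(np.round(v,3).tolist() if k!="color" else 0) for k,v in f.items()})
E
```

```text
pics
{'clock': 0.0, 'qpos': array([ 1.23260470e+00,  3.53629402e-01,  1.63413703e+00, -1.73686053e-05,
        1.15518563e+00, -2.40627284e-03]), 'qvel': array([ 0.00058597, -0.00067445,  0.00164502,  0.00037961,  0.00030653,
        0.00031734]), 'joint_efforts': array([-2.35844709e-03, -6.05247903e+01, -3.42059791e+01, -1.57502209e-04,
        9.34442942e-03,  1.43244597e-05]), 'eef_pos': array([205.79652798, 589.64670759, 230.57214252]), 'tcp_rot': array([-3.14023321e+00,  1.26093035e-05,  2.80581433e+00]), 'contact_force': array([-0.1026066 , -0.8465413 , -0.76051303]), 'wrist_torque': array([-0.02553638, -0.03009263,  0.01035118]), 'opening': 0.9986119439733554}
side {'color': 0, 'fx': 382.096, 'fy': 382.096, 'cx': 316.501, 'cy': 196.561, 'D': [-0.024, 0.0, 0.0, 0.0, 0.0], 'pose': [[0.821, 0.297, -0.488, 155.538], [-0.571, 0.391, -0.722, -566.991], [-0.023, 0.871, 0.49, 593.969], [0.0, 0.0, 0.0, 1.0]]}
top {'color': 0, 'fx': 473.352, 'fy': 473.352, 'cx': 313.445, 'cy': 204.481, 'D': [-0.132, 0.0, 0.0, 0.0, 0.0], 'pose': [[-0.02, 0.997, -0.069, 442.224], [-1.0, -0.02, -0.008, 19.764], [-0.009, 0.069, 0.998, 1490.925], [0.0, 0.0, 0.0, 1.0]]}
wrist {'color': 0, 'fx': 337.984, 'fy': 337.984, 'cx': 320.644, 'cy': 198.191, 'D': [0.011, 0.0, 0.0, 0.0, 0.0], 'hand_eye': [[0.001, 0.96, 0.279, 70.802], [1.0, -0.001, -0.0, -0.376], [0.0, 0.279, -0.96, -143.033], [0.0, 0.0, 0.0, 1.0]]}
```

View pics/side0.png

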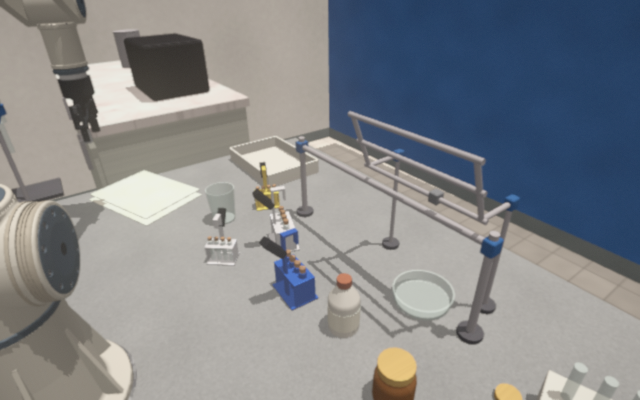

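View pics/top0.png

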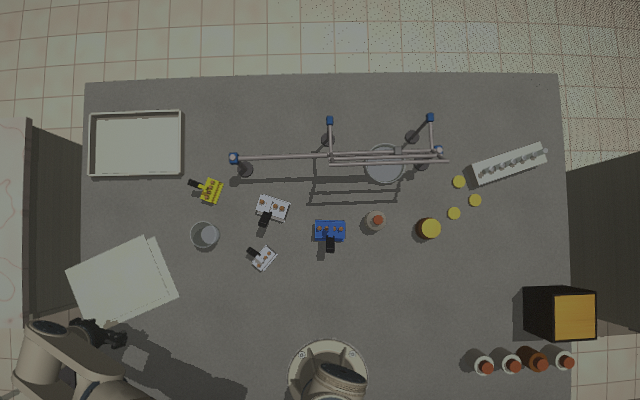

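View pics/wrist0.png

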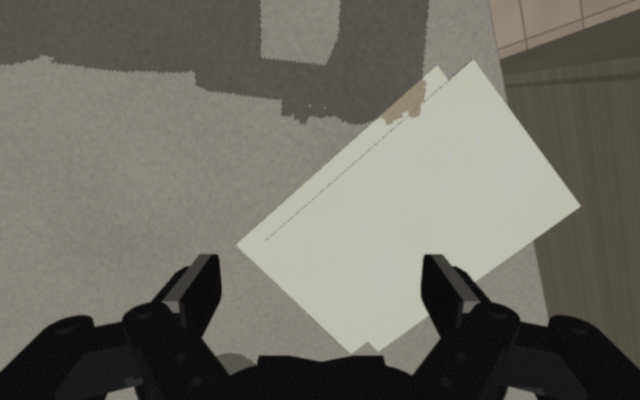

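The carrier-like things are, in top px: yellow (210,188), blue (330,232), large aluminium (272,210) and small aluminium (262,257). The large aluminium one at (272,210) fits: it is neither blue nor yellow, and it is larger than the other bare one. I'll confirm that in an enlarged crop and run the networks.

```bash
cat > h.py <<'E'
import numpy as np,cv2
from rig import r
from scipy.spatial.transform import Rotation as Ro
def Rm(rpy): return Ro.from_euler('xyz',rpy).as_matrix()
def cam(n):
    s=r.sense(); f=r.grab_frame(n)
    K=np.array([[f["fx"],0,f["cx"]],[0,f["fy"],f["cy"]],[0,0,1.]])
    if "pose" in f: P=np.array(f["pose"])
    else:
        T=np.eye(4);T[:3,:3]=Rm(s["tcp_rot"]);T[:3,3]=s["eef_pos"];P=T@np.array(f["hand_eye"])
    return dict(img=f["color"],K=K,D=np.array(f["D"],float),P=P)
def ray(c,uv):
    p=cv2.undistortPoints(np.array(uv,float).reshape(1,1,2),c["K"],c["D"])[0,0]
    d=c["P"][:3,:3]@np.array([p[0],-p[1],-1]);return c["P"][:3,3],d/np.linalg.norm(d)
def proj(c,X):
    X=np.atleast_2d(X);Y=(X-c["P"][:3,3])@c["P"][:3,:3]*np.array([1,-1,-1])
    return cv2.projectPoints(Y.reshape(-1,1,3),np.zeros(3),np.zeros(3),c["K"],c["D"])[0].reshape(-1,2)
def onz(c,uv,z):
    o,d=ray(c,uv);return o+d*(z-o[2])/d[2]
def tri(l):
    A=np.zeros((3,3));b=np.zeros(3)
    for c,uv in l:
        o,d=ray(c,uv);M=np.eye(3)-np.outer(d,d);A+=M;b+=M@o
    return np.linalg.solve(A,b)
E
python3 - <<'E'
from h import *
C={}
for n in ["top","side"]:
    C[n]=cam(n)
    for t in ["carrier","carrier_grip","carrier_hook","carrier_lip","scaffold","rail_open","guard_end","mark","bottle","jar","beaker"]:
        print(n,t,[(np.round(d["at"],1).tolist(),round(d["score"],2)) for d in r.spot_point(t,n)[:4]])
    print([(np.round(d["at"]).tolist(),round(d["score"],2),int(d["mask"].sum())) for d in r.outline_of("carrier",n)])
a=cv2.resize(C["top"]["img"][130:290,180:380],None,fx=3.9,fy=3.9,interpolation=2)[:, :, ::-1]
cv2.imwrite("pics/ctop.png",a[:600])
a=cv2.resize(C["side"]["img"][130:330,180:450],None,fx=2.9,fy=2.9,interpolation=2)[:, :, ::-1]
cv2.imwrite("pics/cside.png",a[:600])
import pickle;pickle.dump(C,open("C0.pkl","wb"))
E
```

```text
top carrier [([208.4, 190.9], 0.8), ([264.7, 256.7], 0.67), ([271.8, 208.7], 0.63), ([326.5, 229.6], 0.56)]
top carrier_grip [([264.0, 221.2], 0.85), ([333.3, 243.6], 0.82), ([196.0, 184.4], 0.64), ([254.3, 247.7], 0.56)]
top carrier_hook [([258.7, 256.7], 0.79), ([201.3, 184.9], 0.78), ([330.3, 230.6], 0.63), ([272.0, 208.8], 0.57)]
top carrier_lip [([331.8, 225.7], 0.75), ([270.7, 200.0], 0.74), ([261.3, 255.9], 0.64), ([207.6, 187.2], 0.59)]
top scaffold [([210.0, 233.5], 0.22)]
top rail_open [([287.1, 155.4], 0.95)]
top guard_end [([325.9, 153.0], 0.68)]
top mark [([396.2, 154.1], 0.83)]
top bottle [([374.5, 217.7], 0.94), ([211.1, 233.3], 0.41)]
top jar [([423.3, 227.7], 0.73)]
top beaker [([209.9, 234.2], 0.92)]
[([264.0, 258.0], 0.76, 451), ([209.0, 187.0], 0.76, 444), ([330.0, 231.0], 0.56, 692)]
side carrier [([224.0, 257.4], 0.82), ([295.2, 290.6], 0.78), ([265.1, 206.4], 0.6), ([283.1, 244.0], 0.57)]
side carrier_grip [([270.6, 244.2], 0.95), ([262.4, 167.5], 0.9), ([221.5, 214.3], 0.88), ([259.5, 198.0], 0.62)]
side carrier_hook [([219.8, 219.6], 0.82), ([265.2, 166.5], 0.82), ([291.3, 235.2], 0.7), ([274.2, 190.4], 0.56)]
side carrier_lip [([295.3, 241.2], 0.86), ([285.0, 200.1], 0.77), ([265.4, 176.5], 0.76), ([213.3, 229.5], 0.68)]
side scaffold []
side rail_open [([333.5, 164.0], 0.77)]
side guard_end [([363.5, 162.7], 0.83)]
side mark [([435.2, 212.1], 0.84)]
side bottle [([343.8, 324.4], 0.88)]
side jar [([257.7, 198.8], 0.25)]
side beaker [([222.0, 217.3], 0.8)]
[([222.0, 250.0], 0.83, 1063), ([291.0, 274.0], 0.83, 2161), ([278.0, 218.0], 0.67, 1056), ([263.0, 191.0], 0.59, 368)]
```

View pics/ctop.png

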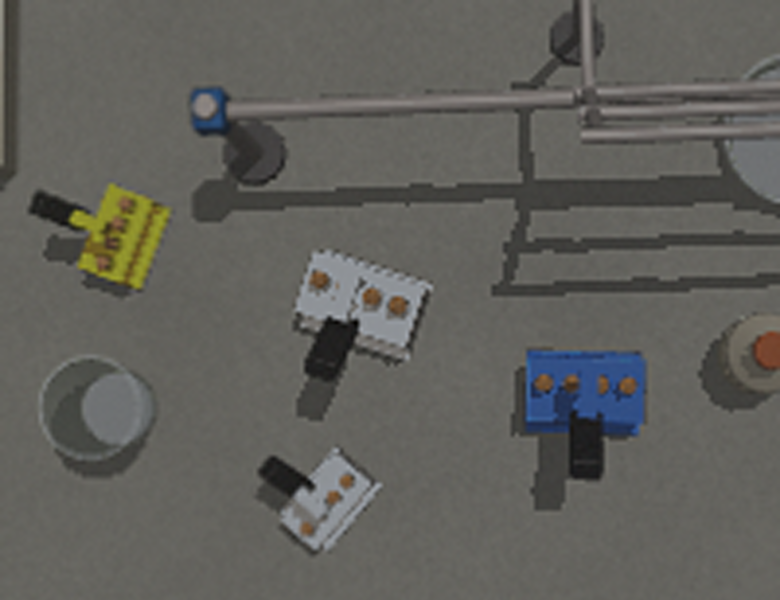

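View pics/cside.png

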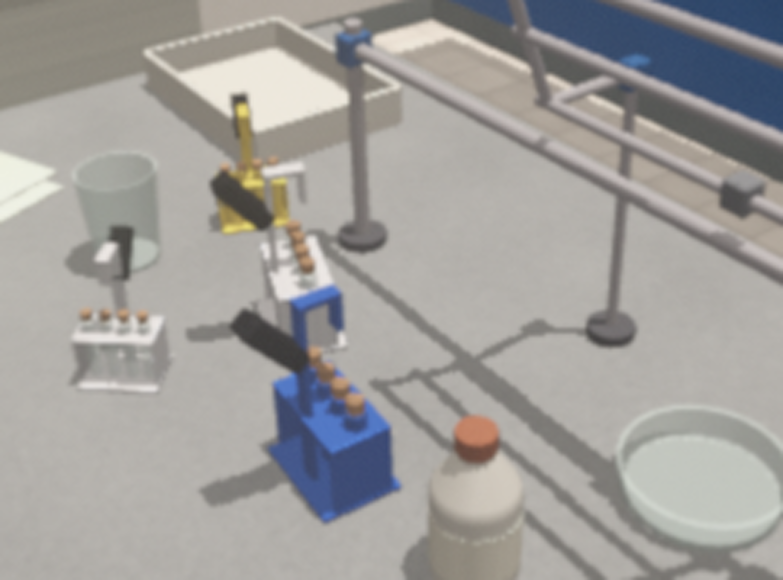

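Run:
```python
import pickle
from h import *
from scipy.optimize import least_squares
C=pickle.load(open("C0.pkl","rb"));t,s=C["top"],C["side"]
obs=[(t,(264,221.2),(-41.4,0,144.1)),(t,(272,208.8),(0,0,150)),(t,(270.7,200),(14.5,0,130)),(t,(271.8,208.7),(0,0,0)),
(s,(259.5,198),(-41.4,0,144.1)),(s,(274.2,190.4),(0,0,150)),(s,(285,200.1),(14.5,0,130)),(s,(283.1,244),(0,0,0))]
def T(p,X): c,q=np.cos(p[2]),np.sin(p[2]);return np.array([p[0]+c*X[0]-q*X[1],p[1]+q*X[0]+c*X[1],X[2]+(p[3] if len(p)>3 else 0)])
f=lambda p:np.concatenate([proj(c,T(p,X))[0]-uv for c,uv,X in obs])
o=least_squares(f,[400,130,0],loss='soft_l1');print("carrier",o.x,np.round(o.fun,1))
for n,a,b in [("rail_open",(287.1,155.4),(333.5,164)),("guard",(325.9,153),(363.5,162.7)),("mark",(396.2,154.1),(435.2,212.1)),("hook",(272,208.8),(274.2,190.4)),("grip",(264,221.2),(259.5,198)),("bottle",(374.5,217.7),(343.8,324.4)),("beaker",(209.9,234.2),(222,217.3))]:
    print(n,tri([(t,a),(s,b)]))
obs=[(t,(287.1,155.4),(0,130,210)),(t,(325.9,153),(-4,25,250)),(s,(333.5,164),(0,130,210)),(s,(363.5,162.7),(-4,25,250))]
o=least_squares(f,[500,0,0],loss='soft_l1');print("scaf",o.x,np.round(o.fun,1))
m=tri([(t,(396.2,154.1)),(s,(435.2,212.1))])
p=o.x;print("mark along",(m-T(p,(0,0,210)))[:2]@np.array([-np.sin(p[2]),np.cos(p[2])]))
print("jar",onz(t,(423.3,227.7),0))
```

```text
carrier [531.25270128 158.4057484  -44.32331532] [ 0.1 -0.8 -3.4 -2.3  0.2  2.2  1.7  0.9  0.8 -0.   2.9  2.9 -1.5 -0.5
 -1.8 -0.5]
rail_open [663.47986954 101.34139093 211.72106025]
guard [661.90685651  -4.85997615 253.29088384]
mark [ 663.21406567 -198.55248962  223.18345248]
hook [521.61461602 148.1788805  165.77831193]
grip [490.16066273 172.50274423 144.58959894]
bottle [ 495.16494765 -156.69765125    6.16798625]
beaker [454.66106828 361.28124317   7.47568548]
scaf [667.76131613 -28.06685396  -6.25517835] [-0.8  0.9 -1.   0.3  1.5  0.3  0.6  0.9]
mark along -170.29143842572913
jar [ 464.19401445 -314.19463258    0.        ]
```

The crop confirms it: the large bare aluminium carrier stands at top px (272,210), its black handle towards the robot. The smaller bare one is at (262,257). Its pose comes out at about (531,158) with yaw −0.34, and the scaffold at about (668,−28) with yaw +0.03.

The moves can't command a tilt directly. I'll swing to straight ahead, raised, and see how the arm handles its reach limit.

Request:
{"name": "drive_tool", "arguments": {
  "moves": [
    [0,[-6,-6,-9],-7],
    [0,[-11,-11,-14],-14],
    [0,[-46.9,-45,-27],-21],
    [0,[-46.9,-45,-27],-21],
    [0,[-46.9,-45,-27],-21],
    [0,[-46.9,-45,-27],-21],
    [0,[-46.9,-45,-27],-21],
    [0,[-46.9,-45,-27],-21],
    [0,[-46.9,-45,-27],-21],
    [0,[-46.9,-45,-27],-21],
    [0,[-46.9,-45,-27],-21],
    [0,[-46.9,-45,-27],-21]
  ]
}}

```text
clock: 2.95
eef_pos: [501.5, 7.9, 502.3]
tcp_rot: [-3.141, 0.001, -3.114]
contact_force: [0.2, -0.3, -0.3]
opening: 1.0
```

Request:
{"name": "drive_tool", "arguments": {
  "moves": [
    [0,[0,0,-60],0],
    [0,[0,0,-60],0],
    [0,[0,0,-60],0],
    [0,[0,0,-60],0],
    [0,[0,0,-60],0],
    [0,[0,0,-60],0],
    [0,[0,0,-60],0],
    [0,[0,0,-60],0]
  ]
}}

```text
clock: 3.95
eef_pos: [473.5, 8.3, 905.2]
tcp_rot: [-3.141, 0.021, -3.113]
contact_force: [-5.9, -0.3, 5.8]
opening: 1.003
```

```bash
python3 -c "
from h import *
s=r.sense();print(s['clock'],s['qpos'],s['eef_pos'],s['tcp_rot'],s['qvel']);print(Rm(s['tcp_rot']))"
```

```text
3.95 [ 1.47370481e-02  3.72803761e-01  5.76885796e-02 -1.12709556e-03
  2.69015569e+00 -1.58516820e+00] [473.46691994   8.30964706 905.23944657] [-3.14082119  0.02093594 -3.11349499] [-0.00573429 -0.10017982 -0.00094363 -0.00077164  0.01306126 -0.00622302]
[[-9.99386224e-01 -2.80778179e-02  2.09478168e-02]
 [-2.80878132e-02  9.99605443e-01 -1.83027540e-04]
 [-2.09344127e-02 -7.71293568e-04 -9.99780554e-01]]
```

Request:
{"name": "drive_tool", "arguments": {
  "moves": [
    [0,[20,0,-40],0],
    [0,[20,0,-40],0],
    [0,[20,0,-40],0],
    [0,[20,0,-40],0],
    [0,[20,0,-40],0],
    [0,[20,0,-40],0]
  ]
}}

```text
clock: 4.7
eef_pos: [409.7, 5.6, 949.7]
tcp_rot: [-3.139, 0.122, -3.113]
contact_force: [0.2, 0.3, 0.0]
opening: 0.999
```

```bash
python3 -c "
from h import *
s=r.sense();print(s['clock'],s['qpos'],s['eef_pos'],s['tcp_rot'],s['qvel']);print(Rm(s['tcp_rot']))"
```

```text
4.7 [ 1.05262645e-02  2.71198287e-01  5.95973818e-02 -1.47859255e-03
  2.68883786e+00 -1.58961548e+00] [409.71652348   5.59135564 949.6824272 ] [-3.13880243  0.12192864 -3.11344603] [-0.00352546 -0.01648327  0.00252592  0.00174357 -0.00054324 -0.00417168]
[[-9.92182759e-01 -2.78035656e-02  1.21656628e-01]
 [-2.79339709e-02  9.99609570e-01  6.33799480e-04]
 [-1.21626752e-01 -2.76950780e-03 -9.92572044e-01]]
```

Request:
{"name": "drive_tool", "arguments": {
  "moves": [
    [0,[50,0,-45],0],
    [0,[50,0,-45],0],
    [0,[50,0,-45],0],
    [0,[50,0,-45],0],
    [0,[50,0,-45],0],
    [0,[50,0,-45],0]
  ]
}}

```text
clock: 5.45
eef_pos: [327.2, -0.1, 994.5]
tcp_rot: [-3.135, 0.243, -3.113]
contact_force: [0.0, -0.0, 0.3]
opening: 0.998
```

```bash
python3 -c "
from h import *
s=r.sense();print(s['clock'],s['qpos'],s['eef_pos'],s['tcp_rot'],s['qvel']);print(Rm(s['tcp_rot']))"
```

```text
5.45 [-0.00665362  0.14958212  0.05971711  0.00377204  2.68880671 -1.60177527] [ 3.27213622e+02 -1.11631691e-01  9.94522993e+02] [-3.13470546  0.24339391 -3.11283118] [-0.02556158 -0.02826619  0.00181212  0.01089567 -0.00170138 -0.01784758]
[[-9.70124248e-01 -2.70977229e-02  2.41090559e-01]
 [-2.79098945e-02  9.99610442e-01  4.60463168e-05]
 [-2.40997888e-01 -6.68414141e-03 -9.70502623e-01]]
```

Request:
{"name": "drive_tool", "arguments": {
  "moves": [
    [0,[60,1,-40],0],
    [0,[60,1,-40],0],
    [0,[60,1,-40],0],
    [0,[60,1,-40],0],
    [0,[60,1,-40],0],
    [0,[60,1,-40],0],
    [0,[60,1,-40],0],
    [0,[60,1,-40],0]
  ]
}}

```text
clock: 6.45
eef_pos: [234.7, -4.4, 1030.7]
tcp_rot: [-3.129, 0.372, -3.111]
contact_force: [-1.0, -0.1, -0.2]
opening: 0.999
```

```bash
python3 -c "
from h import *
s=r.sense();print(s['clock'],s['qpos'],s['eef_pos'],s['tcp_rot'],s['qvel']);print(Rm(s['tcp_rot']))"
```

```text
6.45 [-0.04794893  0.02121201  0.05945931  0.0357038   2.68893529 -1.61141533] [ 234.71533541   -4.40487302 1030.69636211] [-3.12883306  0.37183915 -3.11147613] [-0.04847529 -0.01550954  0.00189312  0.04102287 -0.00015362 -0.00835663]
[[-0.93123822 -0.02547581  0.3635194 ]
 [-0.02805414  0.99960476 -0.00181379]
 [-0.36332951 -0.01188729 -0.93158486]]
```

Request:
{"name": "drive_tool", "arguments": {
  "moves": [
    [0,[60,2,-45],0],
    [0,[60,2,-45],0],
    [0,[60,2,-45],0],
    [0,[60,2,-45],0],
    [0,[60,2,-45],0],
    [0,[60,2,-45],0]
  ]
}}

```text
clock: 7.2
eef_pos: [167.2, -29.8, 1046.0]
tcp_rot: [-3.136, 0.447, -3.116]
contact_force: [0.2, 0.5, -0.8]
opening: 0.998
```

```bash
python3 -c "
from h import *
s=r.sense();print(s['clock'],s['qpos'],s['eef_pos'],s['tcp_rot'],s['qvel']);print(Rm(s['tcp_rot']))"
```

```text
7.2 [-1.06947603 -0.04804754  0.05941474  1.06075811  2.68895872 -1.60595511] [ 167.19855576  -29.8071309  1046.04613062] [-3.13573413  0.447151   -3.11610257] [-1.54655540e+00 -1.95039900e-02  3.33629279e-04  1.52952514e+00
 -1.73382215e-04 -1.27704305e-02]
[[-0.90138975 -0.02295451  0.43239983]
 [-0.02298148  0.99972255  0.00516391]
 [-0.4323984  -0.0052825  -0.90166719]]
```

Request:
{"name": "drive_tool", "arguments": {
  "moves": [
    [0,[-6,0.5,10.6],0],
    [0,[-30,2.5,53.2],0],
    [0,[-30,2.5,53.2],0],
    [0,[-30,2.5,53.2],0],
    [0,[-30,2.5,53.2],0],
    [0,[-30,2.5,53.2],0],
    [0,[-30,2.5,53.2],0],
    [0,[-30,2.5,53.2],0],
    [0,[-30,2.5,53.2],0],
    [0,[-69,1.5,71.9],0],
    [0,[-69,1.5,71.9],0],
    [0,[-69,1.5,71.9],0]
  ]
}}

```text
clock: 8.7
eef_pos: [695.5, -1.9, 775.5]
tcp_rot: [-3.136, 0.446, -3.116]
contact_force: [-0.3, -0.2, 0.5]
opening: 1.003
```

```bash
cat > st.py <<'E'
from h import *
s=r.sense();print(s['clock'],np.round(s['qpos'],3),np.round(s['eef_pos'],1),np.round(s['tcp_rot'],4),np.round(s['qvel'],2));print(np.round(Rm(s['tcp_rot']),4))
E
python3 st.py
```

```text
8.7 [-0.009  0.191  0.775  0.01   1.729 -1.601] [695.5  -1.9 775.5] [-3.1359  0.4461 -3.1162] [ 0.02  0.84 -0.78 -0.01 -0.07  0.02]
[[-0.9018 -0.023   0.4315]
 [-0.0229  0.9997  0.0053]
 [-0.4315 -0.0051 -0.9021]]
```

Request:
{"name": "drive_tool", "arguments": {
  "moves": [
    [0,[-60,0,29],0],
    [0,[-60,0,29],0],
    [0,[-60,0,29],0],
    [0,[-60,0,29],0],
    [0,[-60,0,29],0],
    [0,[-60,0,29],0],
    [0,[-60,0,29],0],
    [0,[-60,0,29],0]
  ]
}}

```text
clock: 9.7
eef_pos: [995.7, 7.4, 650.9]
tcp_rot: [-3.135, 0.495, -3.116]
contact_force: [0.8, 0.0, -0.2]
opening: 0.995
```

```bash
python3 st.py
```

```text
9.7 [ 0.005  0.819  0.06   0.003  1.768 -1.589] [995.7   7.4 650.9] [-3.135   0.4953 -3.1159] [ 0.01  0.18 -0.01 -0.01 -0.21  0.01]
[[-0.8796 -0.0225  0.4753]
 [-0.0226  0.9997  0.0056]
 [-0.4753 -0.0058 -0.8798]]
```

Request:
{"name": "drive_tool", "arguments": {
  "moves": [
    [0,[-60,0,16],0],
    [0,[-60,0,16],0],
    [0,[-60,0,16],0],
    [0,[-60,0,16],0],
    [0,[-60,0,16],0],
    [0,[-60,0,16],0]
  ]
}}

```text
clock: 10.45
eef_pos: [1074.0, 12.3, 573.9]
tcp_rot: [-3.134, 0.551, -3.116]
contact_force: [0.1, -0.3, 0.3]
opening: 1.003
```

```bash
python3 st.py
```

```text
10.45 [ 1.000e-02  9.190e-01  5.900e-02  1.000e-03  1.612e+00 -1.585e+00] [1074.    12.3  573.9] [-3.1341  0.5512 -3.1155] [ 0.    0.09 -0.   -0.   -0.1   0.  ]
[[-0.8516 -0.0221  0.5237]
 [-0.0222  0.9997  0.0061]
 [-0.5237 -0.0064 -0.8519]]
```

```bash
cat > mv.py <<'E'
from h import *
import sys
def to(*pts):
    s=r.sense();R=Rm(s['tcp_rot'])
    for p in pts: print(p,"->",np.round(R.T@(np.array(p)-s['eef_pos'])/10,2), "dist",np.linalg.norm(np.array(p)-s['eef_pos']).round())
if __name__=="__main__": to(*eval(sys.argv[1]))
E
python3 mv.py "[(620,90,560),(430,165,270)]"
```

```text
(620, 90, 560) -> [ 39.22   8.78 -22.54] dist 461.0
(430, 165, 270) -> [70.42 16.89 -7.74] dist 728.0
```

Request:
{"name": "drive_tool", "arguments": {
  "moves": [
    [0,[39,8.8,-22.5],0],
    [0,[39,8.8,-22.5],0],
    [0,[39,8.8,-22.5],0],
    [0,[39,8.8,-22.5],0],
    [0,[39,8.8,-22.5],0],
    [0,[39,8.8,-22.5],0],
    [0,[39,8.8,-22.5],0],
    [0,[70.5,17,-8],0],
    [0,[70.5,17,-8],0],
    [0,[70.5,17,-8],0],
    [0,[70.5,17,-8],0],
    [0,[70.5,17,-8],0]
  ]
}}

```text
clock: 11.95
eef_pos: [490.9, 145.3, 340.4]
tcp_rot: [-3.136, 0.553, -3.116]
contact_force: [0.2, 0.4, -0.4]
opening: 1.001
```

```bash
python3 st.py
```

```text
11.95 [ 0.426 -0.184  2.096 -0.318  0.741 -0.986] [490.9 145.3 340.4] [-3.1355  0.5531 -3.1163] [ 0.63 -0.2   0.95 -0.61 -0.55  1.11]
[[-0.8506 -0.0221  0.5253]
 [-0.0215  0.9997  0.0072]
 [-0.5253 -0.0052 -0.8509]]
```

Request:
{"name": "drive_tool", "arguments": {
  "moves": [
    [0,[8.8,2.2,2.8],0],
    [0,[8.8,2.2,2.8],0],
    [0,[8.8,2.2,2.8],0],
    [0,[8.8,2.2,2.8],0]
  ]
}}

```text
clock: 12.45
eef_pos: [431.7, 166.3, 272.0]
tcp_rot: [-3.137, 0.556, -3.116]
contact_force: [1.0, -0.2, -0.2]
opening: 1.001
```

```bash
python3 st.py
python3 - <<'E'
from h import *
import pickle
w=cam("wrist");pickle.dump(w,open("W1.pkl","wb"))
cv2.imwrite("pics/w1.png",w["img"][:,:,::-1])
for t in ["carrier_grip","carrier_hook","carrier_lip","carrier"]:
    print(t,[(np.round(d["at"],1).tolist(),round(d["score"],2)) for d in r.spot_point(t,"wrist")[:4]])
p=(531.25,158.4,-.341)
c,q=np.cos(p[2]),np.sin(p[2])
for X in [(-41.4,0,144.1),(0,0,150),(14.5,0,130),(0,0,0)]:
    print(X,proj(w,[p[0]+c*X[0],p[1]+q*X[0],X[2]])[0].round(1))
E
```

```text
12.45 [ 0.572 -0.187  2.26  -0.484  0.641 -0.694] [431.7 166.3 272. ] [-3.137   0.5555 -3.1165] [-0.01  0.   -0.01 -0.    0.    0.  ]
[[-0.8494 -0.0227  0.5273]
 [-0.0213  0.9997  0.0087]
 [-0.5274 -0.0039 -0.8496]]
carrier_grip [([509.2, 224.4], 0.97), ([326.5, 167.7], 0.82), ([387.1, 46.1], 0.74), ([51.7, 81.1], 0.57)]
carrier_hook [([313.0, 204.6], 0.97), ([78.9, 137.0], 0.93), ([358.9, 19.2], 0.71), ([483.0, 220.3], 0.62)]
carrier_lip [([472.7, 209.9], 0.82), ([308.1, 198.5], 0.71), ([101.6, 134.8], 0.56)]
carrier [([461.4, 156.2], 0.92), ([313.2, 111.4], 0.76), ([147.4, 46.5], 0.76), ([325.3, 169.9], 0.69)]
(-41.4, 0, 144.1) [326.8 167. ]
(0, 0, 150) [310.3 202.1]
(14.5, 0, 130) [305.9 196. ]
(0, 0, 0) [313.4 109.8]
```

View pics/w1.png

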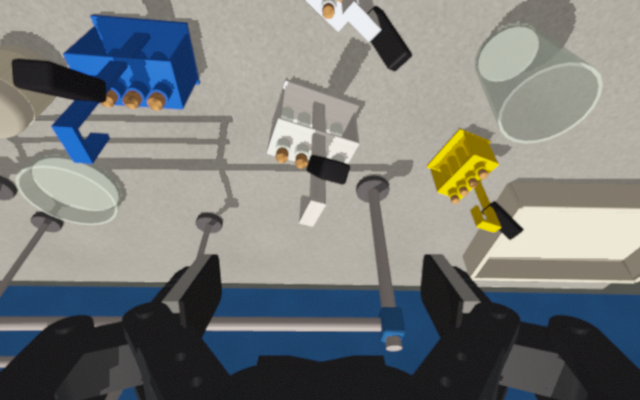

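The wrist view shows the carrier at (313,111), its handle at (326,168) and its hook at (313,205). The projected pose matches to within 3 px, so I'll approach and grip.

Request:
{"name": "drive_tool", "arguments": {
  "moves": [
    [0,[1.6,0.5,5],0],
    [0,[1.6,0.5,10],0],
    [0,[1.6,0.5,13],0],
    [0,[1.6,0.5,16],0],
    [0,[1.6,0.5,16],0],
    [0,[1.6,0.5,16],0]
  ],
  "grip_force": 60
}}

```text
clock: 13.45
eef_pos: [501.8, 171.2, 127.3]
tcp_rot: [-3.136, 0.555, -3.118]
contact_force: [-0.5, -0.1, 0.5]
opening: 0.996
```

```bash
python3 st.py
python3 - <<'E'
from h import *
w=cam("wrist")
cv2.imwrite("pics/w2.png",w["img"][:,:,::-1])
s=cam("side");cv2.imwrite("pics/s2.png",cv2.resize(s["img"][100:300,120:440],None,fx=2.4,fy=2.4)[:,:,::-1])
E
```

```text
13.45 [ 0.48   0.204  2.298 -1.07   0.273 -0.12 ] [501.8 171.2 127.3] [-3.1363  0.5546 -3.1185] [ 0.01 -0.02  0.   -0.01 -0.    0.01]
[[-0.8499 -0.0203  0.5266]
 [-0.0196  0.9998  0.0069]
 [-0.5266 -0.0045 -0.8501]]
```

View pics/w2.png

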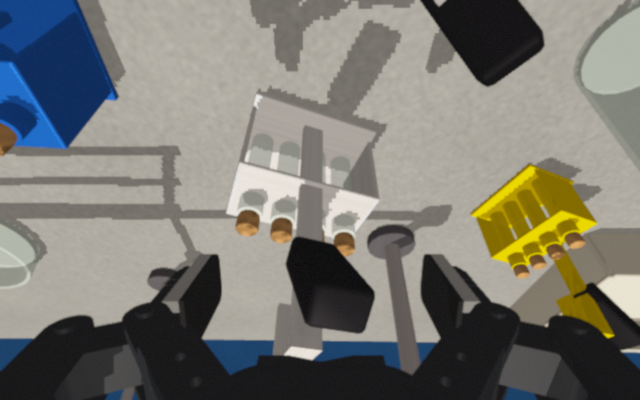

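View pics/s2.png

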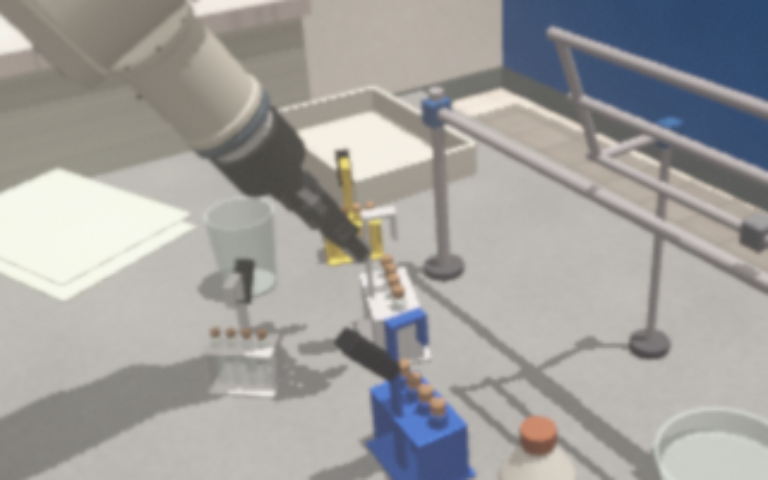

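The handle stands between the open fingers at about (330,285) in the wrist view, so I'll close.

Request:
{"name": "drive_tool", "arguments": {
  "moves": [
    [0.5,[0,0,0],0],
    [0.7,[0,0,0],0],
    [1,[0,0,0],0],
    [1,[0,0,0],0],
    [1,[0,0,0],0],
    [1,[0,0,0],0],
    [1,[0,0,0],0],
    [1,[0,0,0],0]
  ],
  "grip_force": 60
}}

```text
clock: 14.55
eef_pos: [501.8, 171.5, 127.8]
tcp_rot: [-3.137, 0.556, -3.118]
contact_force: [0.3, -0.4, -2.9]
opening: 0.269
```

```bash
python3 st.py
python3 - <<'E'
from h import *
w=cam("wrist")
cv2.imwrite("pics/w3.png",w["img"][:,:,::-1])
for t in ["carrier"]:
    print(t,[(np.round(d["at"],1).tolist(),round(d["score"],2)) for d in r.spot_point(t,"wrist")[:4]])
E
```

```text
14.55 [ 0.48   0.203  2.299 -1.072  0.273 -0.119] [501.8 171.5 127.8] [-3.1371  0.5557 -3.1184] [-0. -0.  0. -0.  0.  0.]
[[-0.8493 -0.0208  0.5275]
 [-0.0197  0.9998  0.0078]
 [-0.5275 -0.0038 -0.8495]]
carrier [([16.0, 37.1], 0.76), ([323.1, 154.2], 0.66), ([521.1, 201.5], 0.65)]
```

View pics/w3.png

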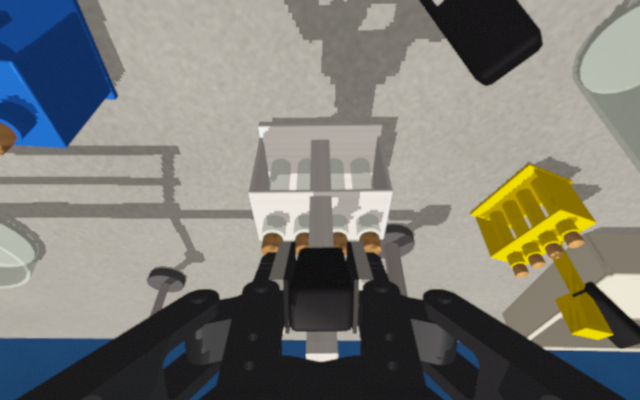

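Grip is good: the carrier squared up to the pads, opening 0.269. I'll refine the rail and the pointer from the first pictures, which costs no robot time.

Run:
```python
from h import *
import pickle
from scipy.optimize import least_squares
C=pickle.load(open("C0.pkl","rb"))
p0=np.array([667.76,-28.07,.028])
def P(p,X): c,q=np.cos(p[2]),np.sin(p[2]);return np.array([p[0]+c*X[0]-q*X[1],p[1]+q*X[0]+c*X[1],X[2]])
obs=[]
for n in ["top","side"]:
    c=C[n];g=cv2.GaussianBlur(cv2.cvtColor(c["img"],cv2.COLOR_RGB2GRAY),(0,0),.5).astype(np.float32)
    out=[]
    for y in np.arange(50,250,10):
        a,b=proj(c,[P(p0,(0,y-3,210)),P(p0,(0,y+3,210))]);m=(a+b)/2;t=(b-a)/np.linalg.norm(b-a);nn=np.array([-t[1],t[0]])
        k=np.arange(-9,9.01,.25);S=m+k[:,None]*nn
        v=cv2.remap(g,S[:,0].astype(np.float32).reshape(1,-1),S[:,1].astype(np.float32).reshape(1,-1),1)[0]
        out.append(v);
    vm=np.median(out,0)
    print(n,np.round(vm[::4]))
    # scan each: strongest rise/fall
    offs=[]
    for v in out:
        d=np.gradient(v);w=np.clip(v-np.percentile(v,40)-8,0,None);
        offs.append((k*w).sum()/max(w.sum(),1))
    print(np.round(offs,1))
for n,(x0,x1,y0,y1) in {"top":(225,455,110,190),"side":(290,520,130,260)}.items():
    c=C[n];im=c["img"].copy()
    f=3.4;b=cv2.resize(im[y0:y1,x0:x1],None,fx=f,fy=f,interpolation=2)
    for y in range(-260,261,20):
        u=(proj(c,P(p0,(0,y,210)))[0]-[x0,y0]+.5)*f
        cv2.circle(b,tuple(int(i) for i in u),1,(255,0,0),-1)
        u=(proj(c,P(p0,(-4,min(y,25),250)))[0]-[x0,y0]+.5)*f
        cv2.circle(b,tuple(int(i) for i in u),1,(0,255,0),-1)
    cv2.imwrite(f"pics/rail_{n}.png",b[:,:,::-1])
```

```text
top [101. 101. 100. 100. 100. 100.  93.  78.  91. 114. 121. 107.  97.  99.
  99.  99.  99. 100. 100.]
[0.8 0.8 0.3 0.5 0.6 0.6 0.7 0.6 0.6 0.8 0.8 0.9 0.9 0.9 1.  1.  1.  1.
 1.2 3.7]
side [174. 174. 175. 175. 175. 176. 167. 145. 128. 137. 161. 180. 187. 183.
 174. 167. 166. 168. 169.]
[ 0.7  1.8  3.1  3.1  0.6  2.8  3.2  3.1  2.7  0.9  2.4  1.6  3.3  2.7
  2.9 -2.3  2.5  5.5  4.9  4.9]
```

View pics/rail_top.png

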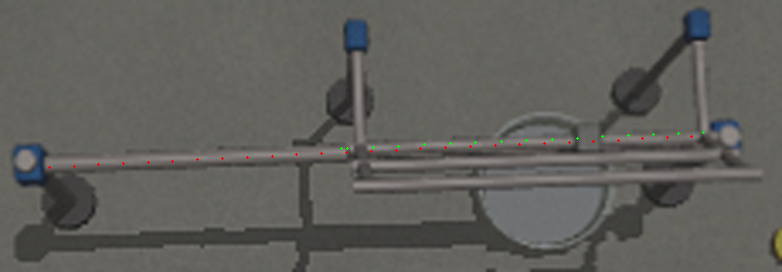

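View pics/rail_side.png

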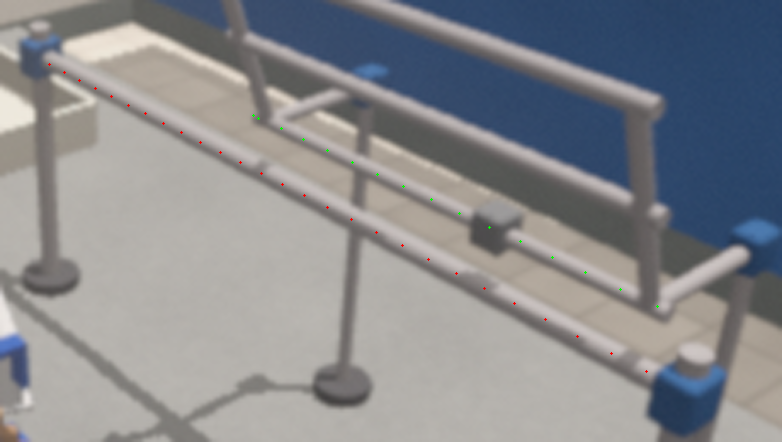

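Run:
```python
from h import *
import pickle
from scipy.optimize import least_squares
C=pickle.load(open("C0.pkl","rb"));t,s=C["top"],C["side"]
def P(p,X): c,q=np.cos(p[2]),np.sin(p[2]);return np.array([p[0]+c*X[0]-q*X[1],p[1]+q*X[0]+c*X[1],X[2]])
def cr(x,y,x0,y0): return (x0+x/3.4-.5,y0+y/3.4-.5)
T=lambda x,y:cr(x,y,225,110); S=lambda x,y:cr(x,y,290,130)
obs=[(t,T(26,160),(0,280,235)),(t,T(728,134),(0,-280,235)),(s,S(40,27),(0,280,235)),(s,S(697,354),(0,-280,235)),
(t,(287.1,155.4),(0,130,210)),(t,(325.9,153),(-4,25,250)),(s,(333.5,164),(0,130,210)),(s,(363.5,162.7),(-4,25,250)),(s,S(257,117),(-4,25,250))]
f=lambda p:np.concatenate([proj(c,P(p,X))[0]-uv for c,uv,X in obs])
o=least_squares(f,[667,-28,0.028],loss='soft_l1');print("scaf",o.x);print(np.round(o.fun.reshape(-1,2),1))
p=o.x
# mark: block centre on lowest rod (-4,ym,250), pointer tip (0?,ym,233)
mo=[(t,T(587,136),(-4,0,261)),(s,S(496,228),(-4,0,250)),(t,(396.2,154.1),(0,0,210)),(s,(435.2,212.1),(0,0,210))]
for c,uv,X in mo:
    g=least_squares(lambda y:proj(c,P(p,(X[0],y[0],X[2])))[0]-uv,[-120]);print("mark y",g.x,np.round(g.fun,1))
```

```text
scaf [ 6.67694876e+02 -3.08765169e+01  1.77502966e-02]
[[-0.9  0. ]
 [-0.3 -0.1]
 [-0.4  0.1]
 [-0.5 -0.3]
 [ 0.2  0.4]
 [ 0.   0.2]
 [ 2.6  0.6]
 [ 1.5  1.3]
 [-0.1  0.1]]
mark y [-162.89676756] [0.  0.4]
mark y [-161.84346667] [-0.5  1.1]
mark y [-168.76072279] [-0.1 -2.3]
mark y [-161.51753432] [-1.8  3.5]
```

Request:
{"name": "drive_tool", "arguments": {
  "moves": [
    [1,[-1.6,0,-2.55],0],
    [1,[-3,-1,-5],0],
    [1,[-5,-4,-8.4],0],
    [1,[-5,-7.3,-8.4],0],
    [1,[-5,-7.3,-8.4],0],
    [1,[-5,-7.3,-8.4],0],
    [1,[-5,-7.3,-8.4],0]
  ]
}}

```text
clock: 15.52
eef_pos: [501.4, 99.5, 225.5]
tcp_rot: [-3.137, 0.555, -3.118]
contact_force: [-0.4, 0.4, -2.8]
opening: 0.275
```

```bash
python3 st.py
python3 - <<'E'
from h import *
import pickle
w=cam("wrist");s=cam("side");pickle.dump((w,s),open("W4.pkl","wb"))
cv2.imwrite("pics/w4.png",w["img"][:,:,::-1])
cv2.imwrite("pics/s4.png",cv2.resize(s["img"][100:300,170:490],None,fx=2.4,fy=2.4)[:,:,::-1])
print([(n,np.round(r.sense()[n],2)) for n in ("contact_force","wrist_torque")])
for t in ["carrier_hook","carrier_lip"]:
    print(t,[(np.round(d["at"],1).tolist(),round(d["score"],2)) for d in r.spot_point(t,"side")[:4]])
E
```

```text
15.525 [ 0.288 -0.042  2.26  -0.365  0.409 -1.007] [501.4  99.5 225.5] [-3.137   0.5551 -3.1175] [ 0.    0.    0.    0.    0.   -0.01]
[[-0.8496 -0.0216  0.527 ]
 [-0.0205  0.9998  0.0081]
 [-0.527  -0.0039 -0.8498]]
[('contact_force', array([-0.22,  0.36, -2.23])), ('wrist_torque', array([-0.01,  0.58, -0.02]))]
carrier_hook [([289.8, 237.3], 0.91), ([288.0, 160.7], 0.85), ([264.2, 166.4], 0.77), ([218.2, 219.5], 0.71)]
carrier_lip [([292.5, 167.9], 0.85), ([298.8, 241.7], 0.68), ([214.1, 231.6], 0.64), ([261.5, 176.4], 0.62)]
```

View pics/w4.png

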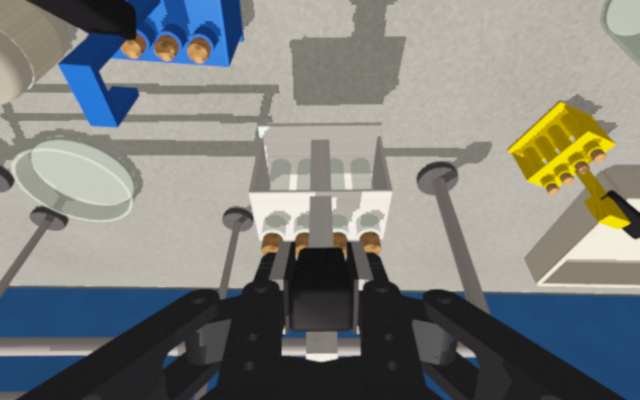

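View pics/s4.png

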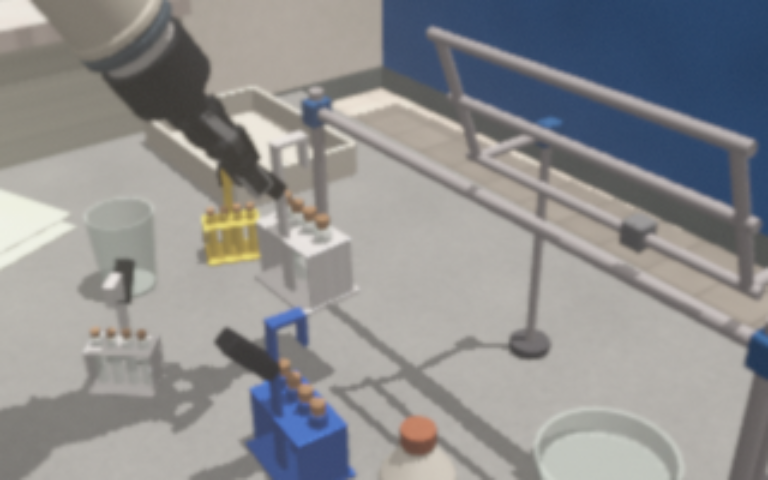

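```bash
cat > car.py <<'E'
from h import *
def hook(s,yaw=0.021):
    R=Rm(s['tcp_rot']);g=np.array(s['eef_pos'])-19*R[:,2]
    o=g+np.array([41.4*np.cos(yaw),41.4*np.sin(yaw),5.9]);return o
SC=(667.7,-30.9,0.0178)
def sc2w(X): c,q=np.cos(SC[2]),np.sin(SC[2]);return np.array([SC[0]+c*X[0]-q*X[1],SC[1]+q*X[0]+c*X[1],X[2]])
def w2sc(W): c,q=np.cos(SC[2]),np.sin(SC[2]);d=np.array(W)-[SC[0],SC[1],0];return np.array([c*d[0]+q*d[1],-q*d[0]+c*d[1],d[2]])
E
python3 - <<'E'
from car import *;import pickle
w,s=pickle.load(open("W4.pkl","rb"));h=hook(r.sense());print(h,w2sc(h))
print("hook",proj(s,h),"lip",proj(s,h+[14.5,.3,-20]))
R=Rm(r.sense()['tcp_rot'])
for X in [(0,130,248),(0,130,233)]: 
    d=sc2w(X)-h;print(X,np.round(R.T@d/10,2))
E
```

```text
[532.81277846 100.13775053 247.66562659] [-132.53350448  133.41785784  247.66562659]
hook [[287.598123   164.22503049]] lip [[293.63844126 170.69749057]]
(0, 130, 248) [-11.28  -0.39   6.96]
(0, 130, 233) [-10.49  -0.39   8.23]
```

Request:
{"name": "drive_tool", "arguments": {
  "moves": [
    [1,[-4.5,-0.2,2.8],0],
    [1,[-8.3,-0.3,5.1],0],
    [1,[-8.3,-0.3,5.1],0],
    [1,[-8.3,-0.3,5.1],0]
  ]
}}

```text
clock: 16.23
eef_pos: [598.1, 98.5, 225.0]
tcp_rot: [-3.136, 0.553, -3.117]
contact_force: [-0.5, -0.3, -2.3]
opening: 0.269
```

```bash
python3 st.py
python3 - <<'E'
from car import *
import pickle
w=cam("wrist");s=cam("side");t=cam("top");pickle.dump((w,s,t),open("W5.pkl","wb"))
cv2.imwrite("pics/w5.png",w["img"][:,:,::-1])
cv2.imwrite("pics/s5.png",cv2.resize(s["img"][110:250,240:430],None,fx=4,fy=4,interpolation=2)[:,:,::-1])
cv2.imwrite("pics/t5.png",cv2.resize(t["img"][120:220,210:350],None,fx=5,fy=5,interpolation=2)[:,:,::-1])
h=hook(r.sense());print(h,w2sc(h))
print("hook",proj(s,h),proj(t,h),"lip",proj(s,h+[14.5,.3,-20]),proj(t,h+[14.5,.3,-20]))
E
```

```text
16.225 [ 0.222  0.118  2.091 -0.279  0.403 -1.144] [598.1  98.5 225. ] [-3.1364  0.5531 -3.117 ] [ 0.   -0.02  0.02 -0.   -0.   -0.  ]
[[-0.8506 -0.0218  0.5253]
 [-0.0209  0.9998  0.0077]
 [-0.5253 -0.0044 -0.8509]]
[629.26628471  99.34193976 247.77933971] [-36.10944268 130.90539139 247.77933971]
hook [[323.58919012 153.62726786]] [[286.48469321 166.85170695]] lip [[328.63622111 159.96699183]] [[286.78593664 162.62430343]]
```

View pics/w5.png

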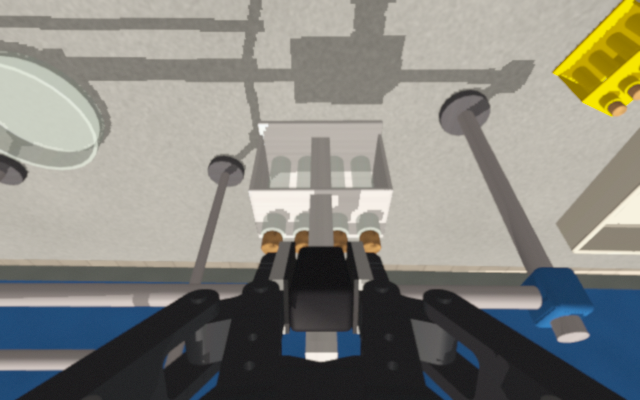

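View pics/s5.png

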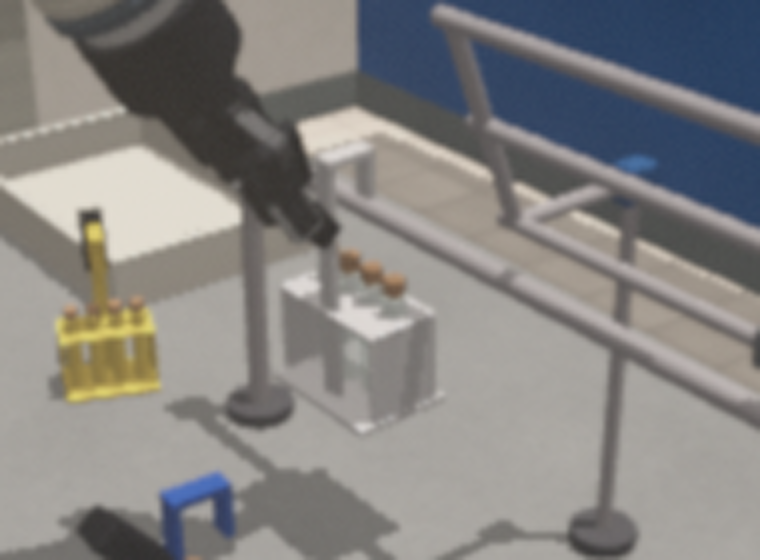

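View pics/t5.png

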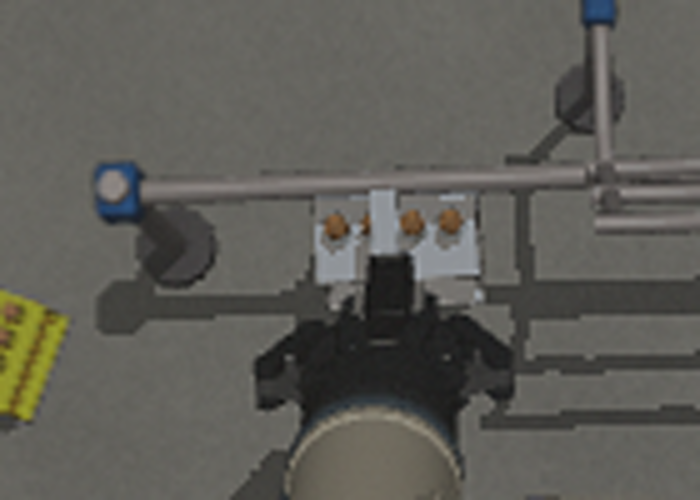

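Run:
```python
from car import *;import pickle
w,s,t=pickle.load(open("W5.pkl","rb"));h=hook(r.sense())
print("front top edge",proj(t,h+[17,.3,12]),"rail",proj(t,sc2w((0,130,210))),proj(t,sc2w((0,180,210))),"front top side",proj(s,h+[17,.3,12]),"back",proj(s,h+[-17,-.3,12]))
print("tube row", proj(t,h+[0,0,-60]), "base front", proj(t,h+[37,0,-150]))
g=cv2.cvtColor(t["img"],cv2.COLOR_RGB2GRAY)
print(g[148:172,286],g[148:172,287]); print("rail col 262",g[148:166,262],"col 305",g[148:166,305])
R=Rm(r.sense()['tcp_rot']);print(np.round(R.T@(sc2w((0,130,248))-h)/10,2),np.round(R.T@(sc2w((0,130,212))-h)/10,2))
```

```text
front top edge [[285.97592861 159.780639  ]] rail [[287.30249027 155.82581396]] [[269.10023602 156.56745878]] front top side [[329.39338493 147.01839566]] back [[317.51736374 150.58543672]]
tube row [[287.91266318 170.03964133]] base front [[289.63817844 161.97606237]]
[102 101 102 101  98  96 102 115 127  96 149 148 147 146 146 147 147 147
 148 148 147 150 131  54] [102 101 102 101  95  99 104 117 124  95 148 148 148 147 147 147 147 147
 148 147 148 149 133  55]
rail col 262 [101 103 102 103 100 101  81 100 115 124 100  67  98 100 101  98 100 101] col 305 [103 104 100 100  98  92 109 139 105  83  84  81  68  78  49  42  49  64]
[-3.08 -0.11  1.88] [-1.19 -0.09  4.94]
```

The top and side pictures agree that the hook sits about 6 mm further forward than I computed (top row 157.5 against 159.8). That leaves 30.5 mm to centre it over the rail.

Request:
{"name": "drive_tool", "arguments": {
  "moves": [
    [1,[-1.4,0,0.9],0],
    [1,[-2.6,0,1.6],0],
    [1,[-2.6,0,1.6],0],
    [1,[-2.6,0,1.6],0]
  ]
}}

```text
clock: 16.88
eef_pos: [628.3, 99.2, 225.5]
tcp_rot: [-3.137, 0.554, -3.117]
contact_force: [-0.7, 0.0, -3.6]
opening: 0.27
```

```bash
python3 st.py
python3 - <<'E'
from car import *
import pickle
s=cam("side");t=cam("top");pickle.dump((s,t),open("W6.pkl","wb"))
cv2.imwrite("pics/s6.png",cv2.resize(s["img"][120:220,270:420],None,fx=5,fy=5,interpolation=2)[:,:,::-1])
cv2.imwrite("pics/t6.png",cv2.resize(t["img"][130:190,230:350],None,fx=6,fy=6,interpolation=2)[:,:,::-1])
sn=r.sense();h=hook(sn)+[6,0,0];print(h,w2sc(h),sn['contact_force'])
print(proj(t,[h+[17,.3,12],h+[-12,0,12],sc2w((0,130,210))]))
g=cv2.cvtColor(t["img"],cv2.COLOR_RGB2GRAY);print(g[140:168,286])
R=Rm(sn['tcp_rot']);print(np.round(R.T@np.array([0,0,-38])/10,2))
E
```

```text
16.875 [ 0.209  0.164  2.035 -0.257  0.41  -1.177] [628.3  99.2 225.5] [-3.1366  0.5538 -3.1171] [ 0.   -0.01  0.01  0.   -0.    0.  ]
[[-0.8503 -0.0219  0.5259]
 [-0.0209  0.9998  0.0079]
 [-0.5259 -0.0042 -0.8505]]
[665.44469403  99.94041898 247.60959404] [7.38877782e-02 1.30859834e+02 2.47609594e+02] [ 0.28684696 -0.22332966 -2.62106292]
[[285.56166254 146.24233311]
 [285.82834414 157.09738029]
 [287.30249027 155.82581396]]
[102 103 104 102  99  99 121 146 148 148 146 146 147 146 147 147 146 147
 152 109  59  32  31  30  29  29  32  32]
[2.   0.02 3.23]
```

View pics/s6.png

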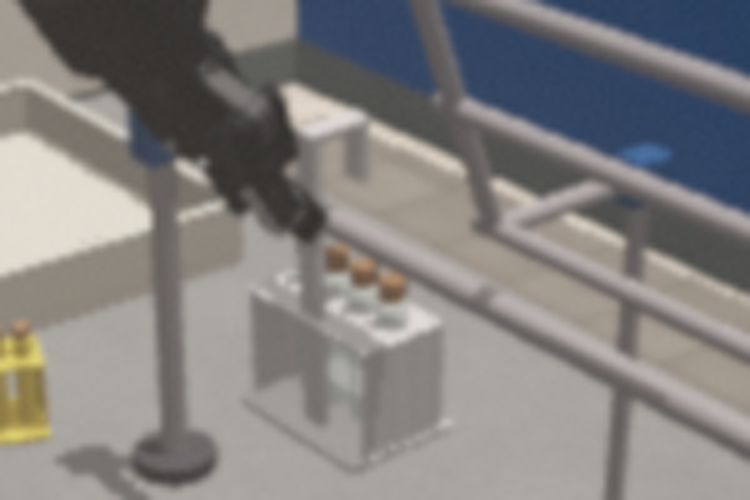

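View pics/t6.png

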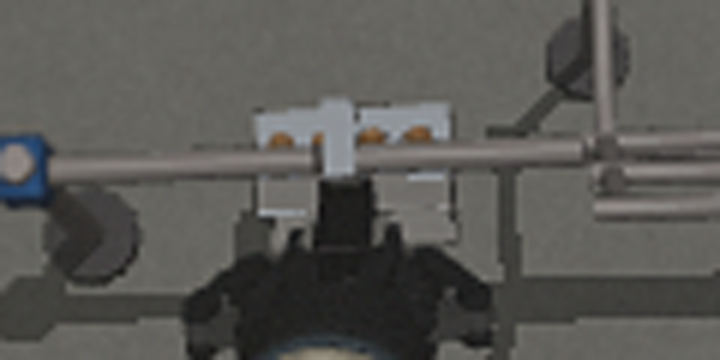

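Request:
{"name": "drive_tool", "arguments": {
  "moves": [
    [1,[0.6,0,1],0],
    [1,[1.2,0,2],0],
    [1,[1.84,0,2.98],0],
    [1,[1.84,0,2.98],0],
    [1,[1.84,0,2.98],0]
  ]
}}

```text
clock: 17.6
eef_pos: [628.3, 99.1, 190.6]
tcp_rot: [-3.137, 0.554, -3.117]
contact_force: [1.0, 0.3, -2.4]
opening: 0.271
```

```bash
python3 st.py
python3 - <<'E'
from car import *
import pickle
w=cam("wrist");s=cam("side");pickle.dump((s,w),open("W7.pkl","wb"))
cv2.imwrite("pics/s7.png",cv2.resize(s["img"][120:220,270:420],None,fx=5,fy=5,interpolation=2)[:,:,::-1])
cv2.imwrite("pics/w7.png",w["img"][:,:,::-1])
sn=r.sense();h=hook(sn)+[6,0,0];print(h,w2sc(h),sn['contact_force'],sn['wrist_torque'])
E
```

```text
17.6 [ 0.209  0.216  2.066 -0.317  0.33  -1.113] [628.3  99.1 190.6] [-3.1367  0.554  -3.1168] [-0.   -0.01 -0.01  0.    0.    0.  ]
[[-0.8502 -0.0222  0.5261]
 [-0.0211  0.9997  0.0081]
 [-0.5261 -0.0042 -0.8504]]
[665.83225473  99.8787143  213.06710492] [  0.4602888  130.79124099 213.06710492] [ 1.12276511 -0.24985269 -2.52852352] [-0.00557638  0.59630763  0.02234558]
```

View pics/s7.png

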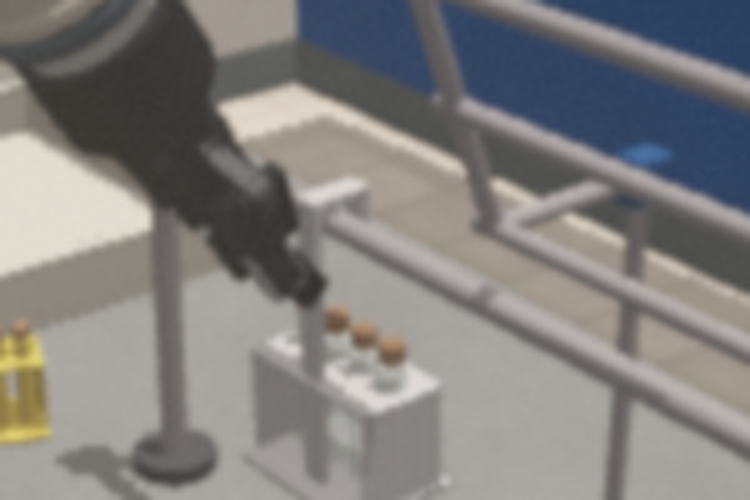

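View pics/w7.png

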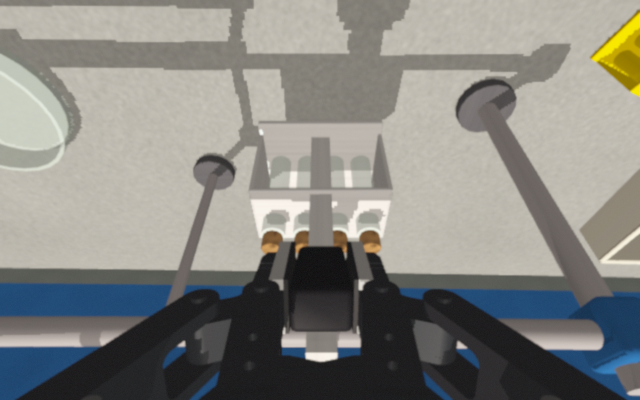

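The hook straddles the rail with its lip behind it (side crop (350,190)). Now sliding along the rail to the right.

Request:
{"name": "drive_tool", "arguments": {
  "moves": [
    [1,[0.1,-1,0.1],0],
    [1,[0.1,-3,0.15],0],
    [1,[0.1,-5.5,0.15],0],
    [1,[0.1,-8,0.15],0],
    [1,[0.15,-10.5,0.15],0],
    [1,[0.15,-13,0.15],0],
    [1,[0.2,-15.5,0.15],0],
    [1,[0.2,-18,0.15],0],
    [1,[0.2,-20.5,0.15],0],
    [1,[0.2,-22,0.15],0],
    [1,[0.2,-23,0.15],0],
    [1,[0.2,-23,0.15],0]
  ]
}}

```text
clock: 19.2
eef_pos: [632.8, -131.3, 189.9]
tcp_rot: [-3.137, 0.555, -3.118]
contact_force: [0.2, 0.8, -3.0]
opening: 0.272
```

```bash
python3 st.py
python3 - <<'E'
from car import *
import pickle
w=cam("wrist");s=cam("side");pickle.dump((s,w),open("W8.pkl","wb"))
cv2.imwrite("pics/s8.png",cv2.resize(s["img"][150:270,340:500],None,fx=5,fy=5,interpolation=2)[:,:,::-1])
cv2.imwrite("pics/w8.png",w["img"][:,:,::-1])
sn=r.sense();h=hook(sn)+[6,0,0];print(h,w2sc(h),sn['contact_force'],sn['wrist_torque'])
print(proj(s,[h,h+[0,0,12],sc2w((0,-162,210)),sc2w((0,-162,233))]))
for t in ["mark","carrier_hook"]:
    print(t,[(np.round(d["at"],1).tolist(),round(d["score"],2)) for d in r.spot_point(t,"side")[:5]])
E
```

```text
19.2 [-0.291  0.237  2.04   0.459  0.366 -2.274] [ 632.8 -131.3  189.9] [-3.1366  0.5553 -3.1176] [ 0.02 -0.    0.01 -0.01  0.    0.02]
[[-0.8495 -0.0214  0.5271]
 [-0.0204  0.9998  0.0077]
 [-0.5272 -0.0043 -0.8497]]
[ 669.97952432 -129.76087181  211.73634024] [  0.51953261 -98.88578407 211.73634024] [-0.48281666  0.32370701 -2.27443958] [-0.00675574  0.62457897 -0.05995493]
[[408.29218592 201.44798455]
 [408.86838778 196.15479386]
 [433.58824747 215.70378972]
 [435.18071666 205.07514156]]
mark [([433.1, 211.6], 0.78), ([389.5, 212.8], 0.37)]
carrier_hook [([219.1, 220.4], 0.94), ([290.6, 236.3], 0.91), ([410.5, 199.5], 0.73), ([261.8, 168.3], 0.57), ([391.5, 394.9], 0.34)]
```

View pics/s8.png

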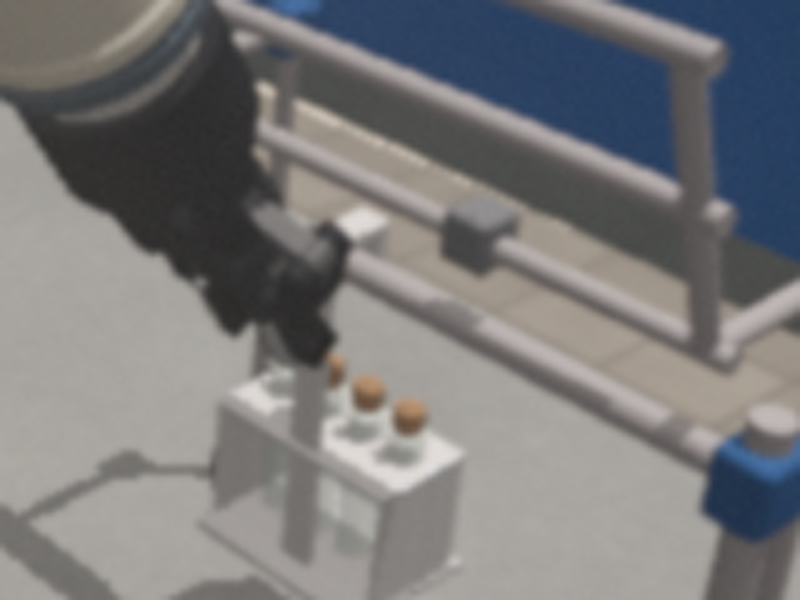

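View pics/w8.png

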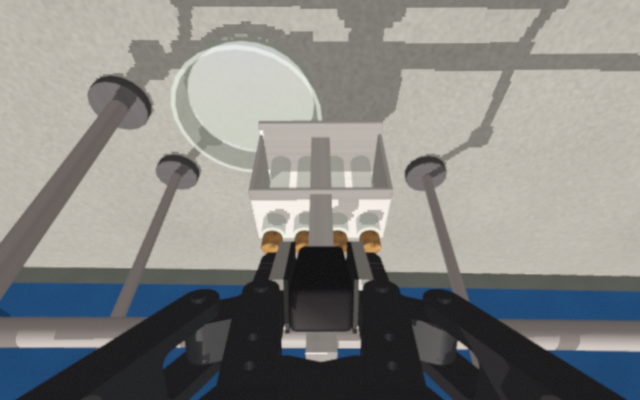

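```bash
cat > ov.py <<'E'
from car import *;import pickle
def box(o,yaw,x,y,z):
    c,q=np.cos(yaw),np.sin(yaw);P=[]
    for a in x:
        for b in y:
            for e in z: P.append([o[0]+c*a-q*b,o[1]+q*a+c*b,o[2]+e])
    return np.array(P)
E_=[(0,1),(2,3),(4,5),(6,7),(0,2),(1,3),(4,6),(5,7),(0,4),(1,5),(2,6),(3,7)]
def overlay(c,boxes,x0,y0,x1,y1,f,name):
    b=cv2.resize(c["img"][y0:y1,x0:x1],None,fx=f,fy=f,interpolation=2)
    for B,col in boxes:
        u=(proj(c,B)-[x0,y0]+.5)*f
        for i,j in E_: cv2.line(b,tuple(int(v) for v in u[i]),tuple(int(v) for v in u[j]),col,1,cv2.LINE_AA)
    cv2.imwrite(name,b[:,:,::-1])
E
python3 - <<'E'
from ov import *
s,w=pickle.load(open("W8.pkl","rb"));h=hook(r.sense())+[6,0,0]
C=pickle.load(open("C0.pkl","rb"))
bl=box(sc2w((-4,-162,250)),SC[2],(-11,11),(-11,11),(-11,11))
hk=box(h,.021,(-17,17),(-7,7),(7,12))
rail=box(sc2w((0,0,210)),SC[2],(-7,7),(-285,285),(-7,7))
overlay(s,[(bl,(255,0,0)),(hk,(0,255,0)),(rail,(255,255,0))],390,170,490,240,8,"pics/o8.png")
overlay(C["top"],[(bl,(255,0,0)),(rail,(255,255,0))],370,130,450,180,9,"pics/o8t.png")
E
```

```text
(no output)
```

View pics/o8.png

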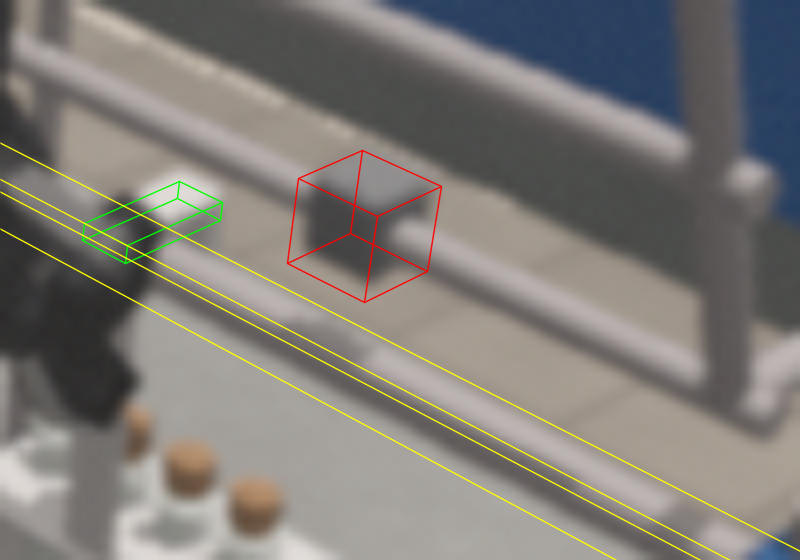

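View pics/o8t.png

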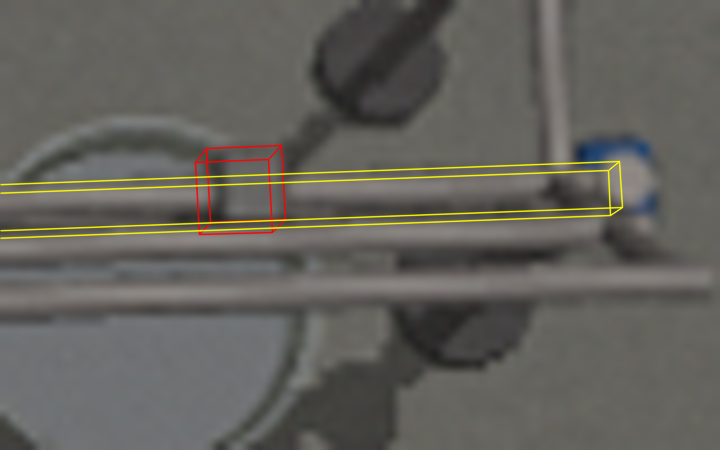

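Run:
```python
import pickle,cv2,numpy as np
s,w=pickle.load(open("W8.pkl","rb"));C=pickle.load(open("C0.pkl","rb"))
a=cv2.resize(s["img"][180:220,415:465],None,fx=14,fy=14,interpolation=0)
b=cv2.resize(C["top"]["img"][135:165,380:415],None,fx=16,fy=16,interpolation=0)
a=cv2.convertScaleAbs(a,alpha=1.3);b=cv2.convertScaleAbs(b,alpha=1.7)
for i in range(0,50,5): cv2.putText(a,str(415+i),(i*14,10),0,.4,(255,0,0),1);
for i in range(0,40,5): cv2.putText(a,str(180+i),(0,i*14+10),0,.4,(255,0,0),1)
for i in range(0,35,5): cv2.putText(b,str(380+i),(i*16,10),0,.4,(255,0,0),1);
for i in range(0,30,5): cv2.putText(b,str(135+i),(0,i*16+10),0,.4,(255,0,0),1)
cv2.imwrite("pics/z8.png",a[:,:,::-1]);cv2.imwrite("pics/z8t.png",b[:,:,::-1])
```

```text
(no output)
```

View pics/z8.png

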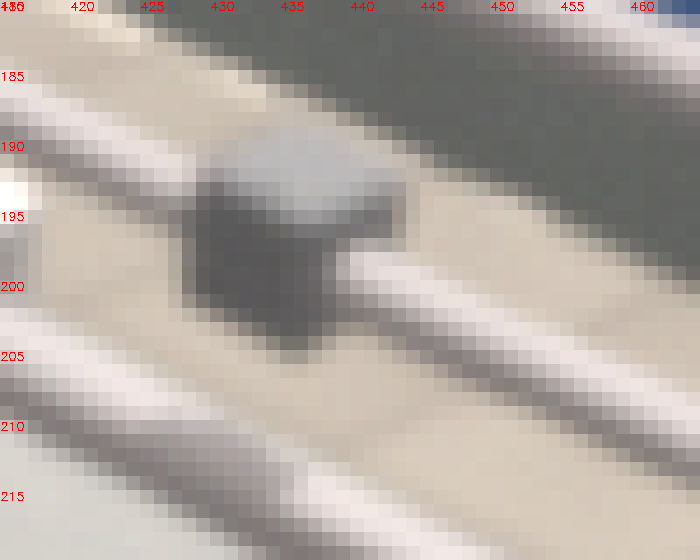

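View pics/z8t.png

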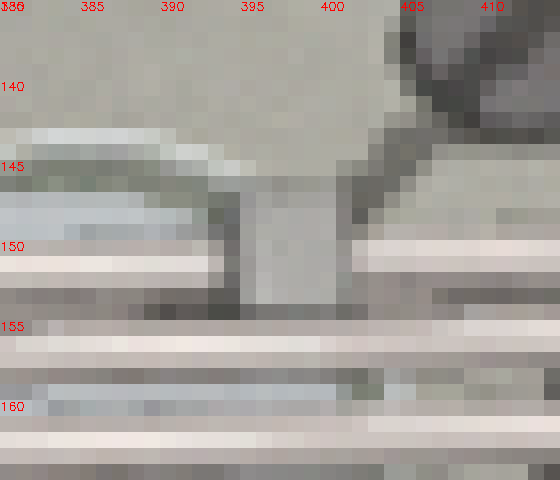

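The block centre and the rail fit put the mark at y_s ≈ −162 ± 2. The hook is now at −98.9, so I'll slide 63.5 mm more.

Request:
{"name": "drive_tool", "arguments": {
  "moves": [
    [1,[0,-1.5,0],0],
    [1,[0,-3.5,0],0],
    [1,[0,-5.2,0],0],
    [1,[0.05,-6.2,0],0],
    [1,[0.05,-6.35,0],0],
    [1,[0.05,-6.35,0],0],
    [1,[0.05,-6.35,0],0]
  ]
}}

```text
clock: 20.27
eef_pos: [633.6, -193.1, 189.5]
tcp_rot: [-3.137, 0.554, -3.116]
contact_force: [0.6, -0.0, -2.2]
opening: 0.27
```

```bash
python3 st.py
python3 - <<'E'
from ov import *
w=cam("wrist");s=cam("side");t=cam("top");pickle.dump((s,w,t),open("W9.pkl","wb"))
sn=r.sense();h=hook(sn)+[6,0,0];print(h,w2sc(h),sn['contact_force'],sn['wrist_torque'])
cv2.imwrite("pics/w9.png",w["img"][:,:,::-1])
cv2.imwrite("pics/s9.png",cv2.resize(s["img"][170:250,385:485],None,fx=8,fy=7,interpolation=2)[:,:,::-1])
cv2.imwrite("pics/t9.png",cv2.resize(t["img"][125:205,350:450],None,fx=8,fy=7,interpolation=2)[:,:,::-1])
print(proj(s,h),proj(t,h))
for q in ["carrier_hook"]:
    print(q,[(np.round(d["at"],1).tolist(),round(d["score"],2)) for d in r.spot_point(q,"side")[:5]])
E
```

```text
20.275 [-0.412  0.269  1.995  0.561  0.424 -2.469] [ 633.6 -193.1  189.5] [-3.1371  0.5544 -3.1157] [-0. -0. -0.  0. -0. -0.]
[[-0.8499 -0.0235  0.5264]
 [-0.022   0.9997  0.0091]
 [-0.5264 -0.0038 -0.8502]]
[ 671.01929862 -192.59961148  211.67917493] [   0.4406717  -161.7330761   211.67917493] [ 0.09273836 -0.39068389 -2.27791734] [0.00632904 0.61268272 0.01204285]
[[433.742809 214.801442]] [[393.67847184 151.61952234]]
carrier_hook [([287.9, 234.9], 0.9), ([217.7, 219.3], 0.84), ([432.6, 215.7], 0.82), ([266.0, 168.2], 0.81), ([434.3, 220.3], 0.65)]
```

View pics/s9.png

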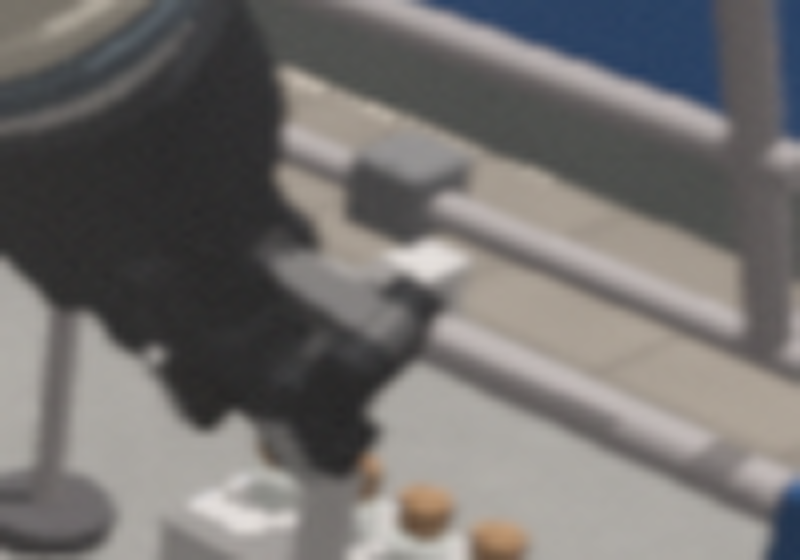

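View pics/t9.png

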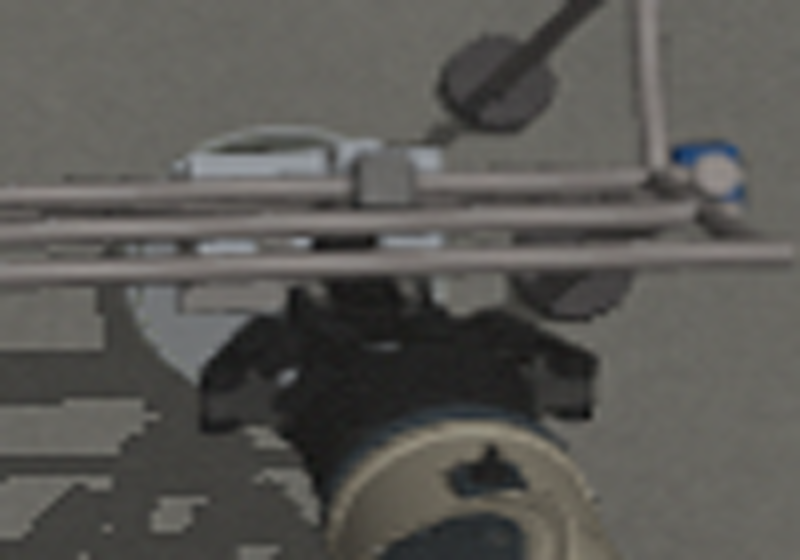

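View pics/w9.png

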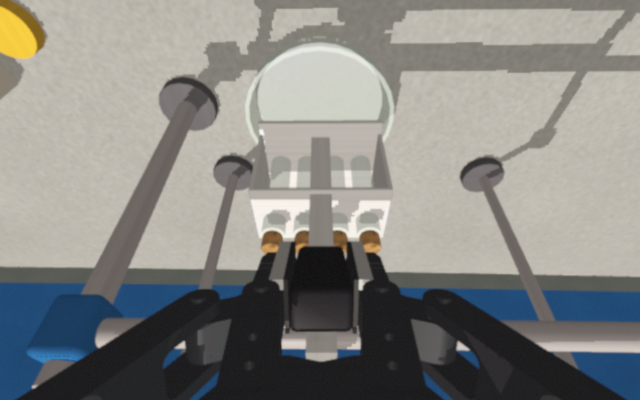

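The wrist view shows the dish centred (319,110) under the carrier's leg (320,160), and the side view shows the block right above the hook. Now I'll lower it onto the rail.

Request:
{"name": "drive_tool", "arguments": {
  "moves": [
    [1,[0.07,0,0.11],0],
    [1,[0.11,0,0.17],0],
    [1,[0.11,0,0.17],0]
  ]
}}

```text
clock: 20.85
eef_pos: [633.5, -193.3, 187.5]
tcp_rot: [-3.137, 0.554, -3.116]
contact_force: [-0.3, -0.5, -3.2]
opening: 0.272
```

Run:
```python
from ov import *
s=r.sense();h=hook(s)+[6,0,0];print(s['clock'],w2sc(h),s['contact_force'],s['wrist_torque'],s['tcp_rot'])
s,w,t=pickle.load(open("W9.pkl","rb"))
bl=box(sc2w((-4,-162,250)),SC[2],(-9,9),(-9,9),(-9,9))
hk=box([671,-192.6,211.7],.021,(-17,17),(-7,7),(7,12))
overlay(s,[(bl,(255,0,0)),(hk,(0,255,0))],400,170,480,230,9,"pics/o9.png")
base=box([671,-192.6,61.7],.021,(-29,37),(-46,46),(0,1))
overlay(t,[(bl,(255,0,0)),(hk,(0,255,0)),(base,(255,255,0))],360,125,430,180,10,"pics/o9t.png")
```

```text
20.85 [   0.32647189 -161.7712439   209.5094551 ] [-0.32072684 -0.46717788 -3.18131559] [-0.01510712  0.64160382 -0.00368715] [-3.13706207  0.55439531 -3.1160103 ]
```

View pics/o9.png

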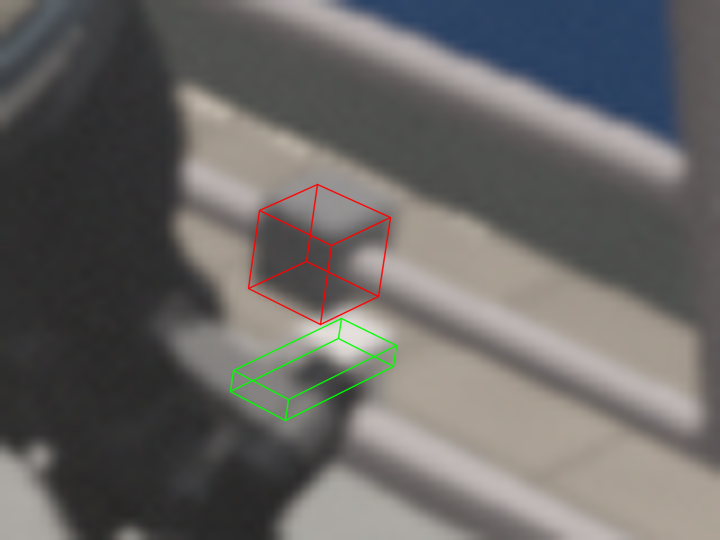

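View pics/o9t.png

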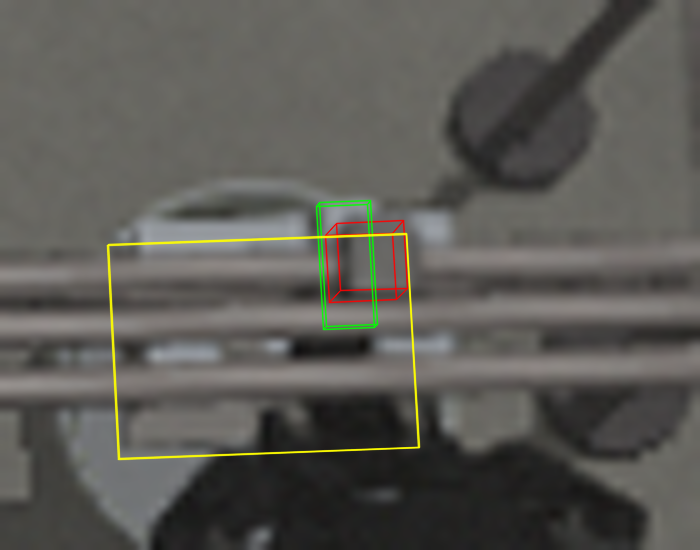

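Request:
{"name": "drive_tool", "arguments": {
  "moves": [
    [1,[0.05,-0.13,0.08],0],
    [1,[0.08,-0.13,0.13],0],
    [1,[0.08,-0.13,0.13],0]
  ]
}}

```text
clock: 21.22
eef_pos: [634.0, -194.8, 186.7]
tcp_rot: [-3.137, 0.556, -3.116]
contact_force: [-2.5, 3.2, 3.4]
opening: 0.274
```

```bash
cat > ck.py <<'E'
from car import *
s=r.sense();h=hook(s)+[6,0,0];print(s['clock'],w2sc(h),s['contact_force'],s['wrist_torque'],s['tcp_rot'],s['opening'])
E
python3 ck.py
```

```text
21.225 [   0.71749276 -163.26095115  208.72911827] [-2.46717983  3.1620929   3.39079063] [0.21695034 0.00623623 0.26707508] [-3.13658796  0.55561953 -3.11594826] 0.2744846531846549
```

Light contact with the rail: force z went from −3 to +3.4 N. Unloading a hair, then opening.

Request:
{"name": "drive_tool", "arguments": {
  "moves": [
    [1,[-0.02,0,-0.03],0],
    [1,[-0.02,0,-0.03],0],
    [0.68,[-0.02,0,-0.03],0],
    [0.6,[-0.02,0,-0.03],0],
    [0.5,[-0.02,0,-0.03],0],
    [0.3,[-0.02,0,-0.03],0],
    [0.2,[-0.02,0,-0.03],0],
    [0.2,[-0.02,0,-0.03],0]
  ]
}}

```text
clock: 22.22
eef_pos: [634.0, -194.8, 187.1]
tcp_rot: [-3.137, 0.556, -3.116]
contact_force: [0.0, -0.2, 0.1]
opening: 0.798
```

```bash
python3 ck.py
python3 - <<'E'
from ov import *
w=cam("wrist");s=cam("side");pickle.dump((s,w),open("W10.pkl","wb"))
cv2.imwrite("pics/w10.png",w["img"][:,:,::-1])
cv2.imwrite("pics/s10.png",cv2.resize(s["img"][150:300,360:520],None,fx=4,fy=4,interpolation=2)[:,:,::-1])
E
```

```text
22.225 [   0.75407319 -163.25277229  209.1129961 ] [ 0.04695433 -0.17873208  0.13319718] [ 0.02522583  0.2079135  -0.01794232] [-3.13654602  0.55565948 -3.11586498] 0.7977828042341787
```

View pics/w10.png

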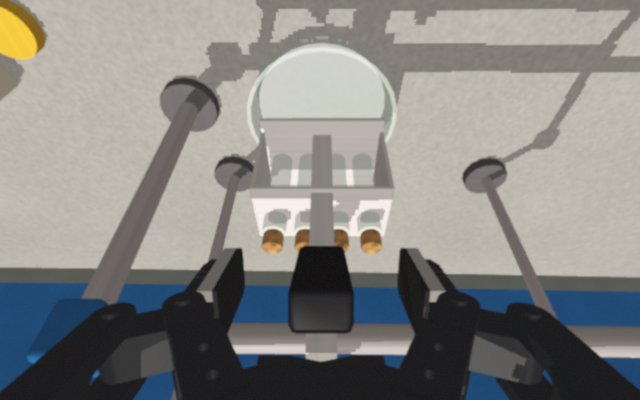

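View pics/s10.png

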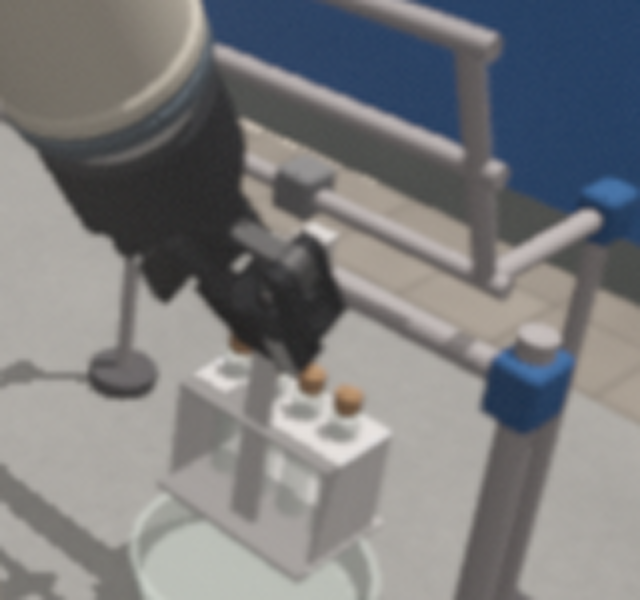

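Released: the carrier hangs clear of both fingers. Backing off along the tool axis.

Request:
{"name": "drive_tool", "arguments": {
  "moves": [
    [0.2,[0,0,-2],0],
    [0.2,[0,0,-5],0],
    [0.2,[0,0,-9],0],
    [0.2,[0.5,0,-14],0],
    [0.2,[3,0,-18],0],
    [0.2,[12,2,-22],0],
    [0.2,[12,4,-22],0],
    [0.2,[12,6,-22],0],
    [0.2,[12,6,-22],0]
  ]
}}

```text
clock: 23.45
eef_pos: [414.3, -138.6, 310.8]
tcp_rot: [-3.136, 0.557, -3.114]
contact_force: [0.4, -0.9, -0.4]
opening: 0.801
```

```bash
python3 st.py
python3 - <<'E'
from ov import *
w=cam("wrist");s=cam("side");t=cam("top");pickle.dump((s,w,t),open("W11.pkl","wb"))
cv2.imwrite("pics/w11.png",w["img"][:,:,::-1])
cv2.imwrite("pics/s11.png",cv2.resize(s["img"][150:300,360:520],None,fx=4,fy=4,interpolation=2)[:,:,::-1])
cv2.imwrite("pics/t11.png",cv2.resize(t["img"][125:205,340:460],None,fx=6,fy=6,interpolation=2)[:,:,::-1])
for c in ["side","wrist","top"]:
  for q in ["carrier_hook","mark","carrier_lip","carrier_grip","carrier"]:
    print(c,q,[(np.round(d["at"],1).tolist(),round(d["score"],2)) for d in r.spot_point(q,c)[:5]])
E
```

```text
23.45 [-0.551 -0.296  2.242  0.425  0.758 -2.394] [ 414.3 -138.6  310.8] [-3.1356  0.5567 -3.1141] [-0.02  0.03 -0.03  0.01 -0.   -0.04]
[[-0.8487 -0.0243  0.5283]
 [-0.0234  0.9997  0.0085]
 [-0.5284 -0.0051 -0.849 ]]
side carrier_hook [([216.6, 219.9], 0.93), ([432.9, 215.5], 0.63), ([261.6, 164.7], 0.63), ([289.8, 233.6], 0.55)]
side mark [([438.7, 209.6], 0.7)]
side carrier_lip [([216.1, 229.5], 0.87), ([295.5, 241.3], 0.83), ([436.9, 224.4], 0.8), ([263.2, 176.1], 0.67)]
side carrier_grip [([262.1, 165.6], 0.92), ([272.8, 245.6], 0.87), ([419.0, 225.2], 0.82), ([221.9, 215.0], 0.82)]
side carrier [([427.6, 279.4], 0.96), ([291.7, 290.6], 0.77), ([266.2, 205.5], 0.7), ([221.3, 259.0], 0.64)]
wrist carrier_hook [([270.7, 298.4], 0.89), ([460.4, 134.2], 0.84)]
wrist mark []
wrist carrier_lip [([449.2, 131.2], 0.92), ([276.2, 287.4], 0.77)]
wrist carrier_grip [([476.2, 85.9], 0.81), ([264.3, 276.0], 0.73)]
wrist carrier [([424.5, 53.2], 0.71), ([280.1, 203.8], 0.66)]
top carrier_hook [([329.2, 230.1], 0.95), ([260.1, 257.2], 0.94), ([202.7, 184.7], 0.91), ([398.5, 152.4], 0.58), ([392.3, 167.3], 0.19)]
top mark [([394.6, 151.8], 0.8)]
top carrier_lip [([332.4, 225.8], 0.8), ([261.3, 259.3], 0.75), ([204.0, 187.4], 0.73), ([384.0, 162.6], 0.32)]
top carrier_grip [([257.4, 250.7], 0.92), ([392.9, 168.7], 0.89), ([195.2, 182.0], 0.75), ([331.2, 245.9], 0.68), ([390.4, 144.7], 0.46)]
top carrier [([266.3, 257.6], 0.98), ([210.4, 191.8], 0.91), ([384.3, 162.2], 0.57), ([327.2, 232.4], 0.55), ([374.3, 221.5], 0.52)]
```

View pics/w11.png

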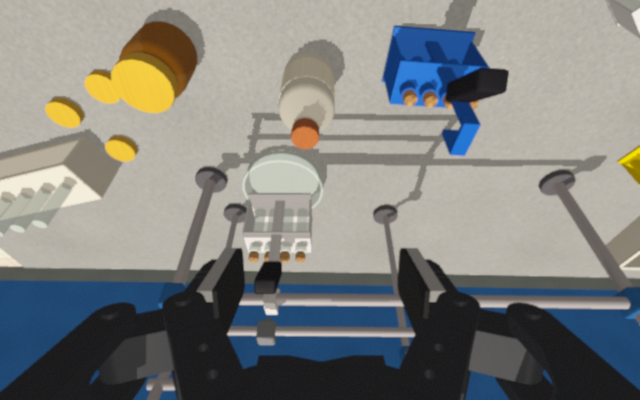

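View pics/s11.png

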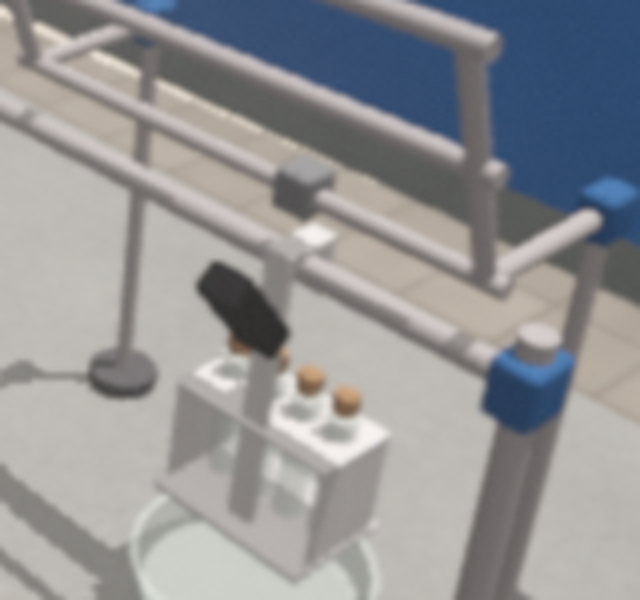

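View pics/t11.png

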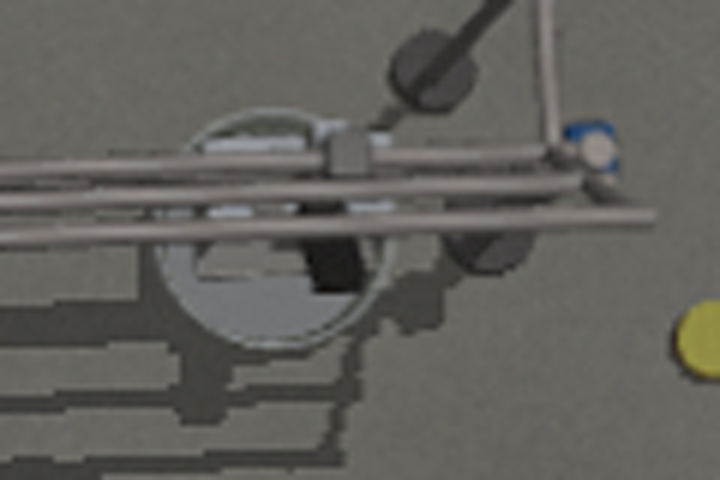

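It hangs upright, with the block straight above the hook. I'll check the alignment closely in the wrist view, where lateral error shows directly.

Run:
```python
from ov import *
s,w,t=pickle.load(open("W11.pkl","rb"))
bl=box(sc2w((-4,-163,250)),SC[2],(-11,11),(-11,11),(-11,11))
hk=box(sc2w((0,-163,210)),.021,(-17,17),(-7,7),(7,12))
overlay(w,[],235,270,315,350,7,"pics/n11.png")
overlay(w,[(bl,(255,0,0)),(hk,(0,255,0))],235,270,315,350,7,"pics/o11.png")
overlay(s,[(bl,(255,0,0)),(hk,(0,255,0))],400,170,480,230,9,"pics/o11s.png")
print(proj(w,[sc2w((0,-163,210)),sc2w((0,-173,210)),sc2w((-4,-163,250)),sc2w((-4,-173,250))]))
a=cv2.imread("pics/n11.png");b=cv2.imread("pics/o11.png");cv2.imwrite("pics/c11.png",cv2.resize(np.hstack([a,b]),(800,400)))
```

```text
[[270.79275921 298.54414473]
 [262.61577152 298.4819633 ]
 [266.7401572  330.24102541]
 [257.92430696 330.17944495]]
```

View pics/c11.png

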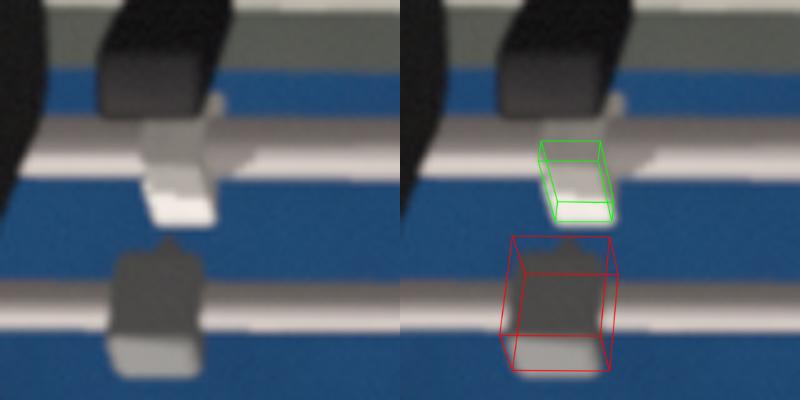

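View pics/o11s.png

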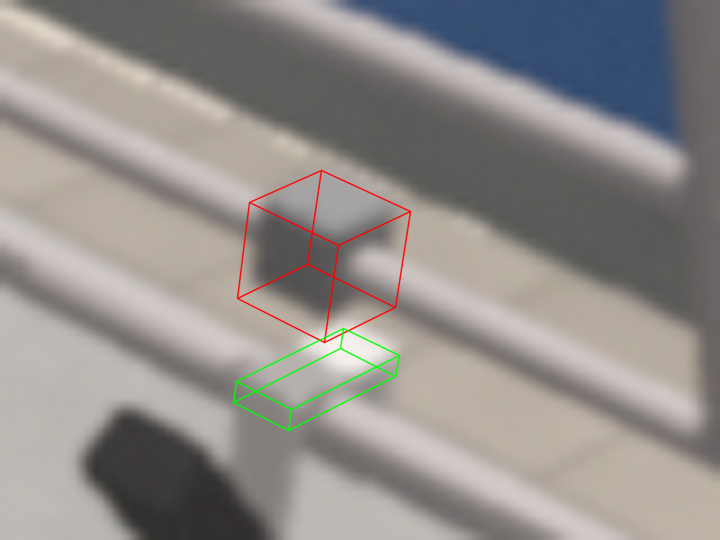

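In the wrist view the cone tip (168,238 in the crop) and the hook both fit y_s ≈ −163 to within about 1 mm. One last stillness check, then I'll hand it in.

Request:
{"name": "drive_tool", "arguments": {
  "moves": [
    [0.2,[0,0,-3],0],
    [0.2,[0,0,-4],0],
    [0.2,[0,0,-4],0],
    [0.2,[0,0,-4],0],
    [0.2,[0,0,-4],0],
    [0.2,[0,0,-4],0]
  ]
}}

```text
clock: 25.1
eef_pos: [393.6, -139.5, 343.9]
tcp_rot: [-3.137, 0.555, -3.116]
contact_force: [-0.7, 0.4, 0.2]
opening: 0.801
```

Run:
```python
from ov import *
a=cam("side");b=cam("side");old=pickle.load(open("W11.pkl","rb"))[0];t=cam("top")
for p,q in [(a,b),(old,b)]:
    print(cv2.absdiff(p["img"],q["img"])[190:300,390:470].max(), cv2.absdiff(p["img"],q["img"])[190:300,390:470].mean())
print([cv2.phaseCorrelate(np.float32(cv2.cvtColor(p["img"],6))[215:295,395:465],np.float32(cv2.cvtColor(b["img"],6))[215:295,395:465])[0] for p in (a,old)])
for q,c0 in [("bottle",None),("beaker",None),("jar",None)]: print(q,[(np.round(d["at"],1).tolist(),round(d["score"],2)) for d in r.spot_point(q,"top")[:1]])
cv2.imwrite("pics/tf.png",t["img"][:,:,::-1]);cv2.imwrite("pics/sf.png",b["img"][:,:,::-1]);print(r.sense()['clock'],r.sense()['contact_force'])
```

```text
4 0.47333333333333333
24 1.4431439393939394
[(-0.030837063270354292, -0.0107535436225632), (-0.12521742749023446, 0.14089325344091463)]
bottle [([425.5, 228.2], 0.65)]
beaker [([207.9, 232.2], 0.65)]
jar [([424.7, 227.6], 0.6)]
25.4 [-0.3131152   0.20617784  0.54239362]
```

View pics/sf.png

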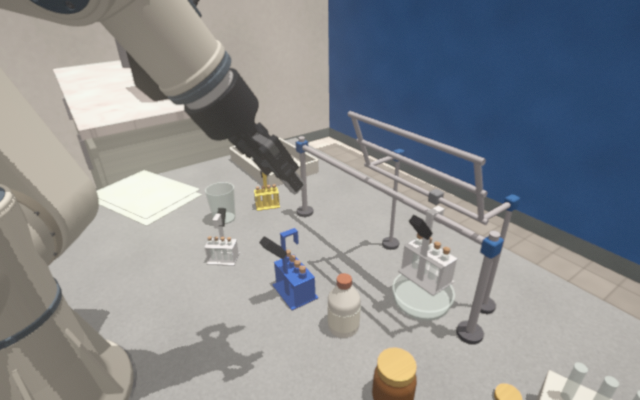

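The side view shows the carrier hanging upright at (430,265) over the dish, with the bottle (344,310), jar (395,378) and beaker (221,203) where they stood. I'll wait a little longer so any swing dies out.

Request:
{"name": "drive_tool", "arguments": {
  "moves": [
    [0.2,[0,0,0],0],
    [0.2,[0,0,0],0],
    [0.2,[0,0,0],0],
    [0.2,[0,0,0],0],
    [0.2,[0,0,0],0],
    [0.2,[0,0,0],0],
    [0.2,[0,0,0],0],
    [0.2,[0,0,0],0],
    [0.2,[0,0,0],0],
    [0.2,[0,0,0],0],
    [0.2,[0,0,0],0],
    [0.2,[0,0,0],0]
  ]
}}

```text
clock: 26.9
eef_pos: [393.6, -139.7, 344.4]
tcp_rot: [-3.137, 0.556, -3.116]
contact_force: [0.5, 0.1, 0.1]
opening: 0.798
```

```bash
python3 -c "
from h import *
a=cam('side')['img'];old=cv2.imread('pics/sf.png')[:,:,::-1]
print(cv2.absdiff(a,np.ascontiguousarray(old))[190:300,390:470].max());print(r.sense()['clock'],r.sign_off())"
```

```text
5
the job is handed in; nothing more can be done
26.95 None
```

The large bare aluminium carrier now hangs on the rail under the pointer, and I handed the job in at about 27 s. I gripped it by its black handle, hooked it on at the open end, slid it under the guard rods, and released it.

- **Tilt:** the moves have no command for tilting the tool, so I got the needed 32° by pushing the arm against its reach limits. Joints 3 and 5 sat right at their stated limits for a few seconds. Early in that, joint 3 read 0.0577 against 0.06 and joint 5 read 2.6902 against 2.69. I took that as rounding or noise, but it is the one thing that could count as a range violation.
- **Position:** in the last wrist picture, the hook and the pointer's cone tip line up within about 1 mm. The networks' readings of the mark were scattered by several mm, so I relied on the pointer block, the cone and the carrier's outline instead.
- **Grip offset:** the carrier sat about 6 mm further forward in the grip than I had calculated. I saw this in the top and side pictures and corrected for it before hooking on.
- **Final state:** the carrier hangs upright and still, with no visible change in the side picture over the last 1.5 s. The gripper is clear and senses no contact.
- **Other objects:** the bottle, jar and beaker look unmoved in the side view. In the last top picture the bottle detector reported the jar's spot, so for the bottle I went by the side picture.

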